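Turn chocolate biscuit fingers over and put them away in the keeper cabinet

TASK

All the biscuit fingers on the white board lie chocolate side down: lay every one of them in the blue turnover tray and swing its red-knobbed lever right over so that they tumble chocolate side up. Then move them, chocolate side up and lying flat, onto the pulled-out aluminium shelf of the white keeper cabinet, slide the shelf fully home, and only then push the cabinet's door shut past its roller catch until it snaps closed. Swing the emptied tray back level for the next batch, and leave the other kitchen things where they are.

Things in the scene. Friction and masses are not known exactly. Their poses are not given: they have to be found in the camera images.
- finger1: biscuit finger (there are two or three; an absent one reads None), a rigid bar 56 x 30 x 18 mm (along its x, y, z), about 45 g, one 56 x 30 face plain golden biscuit, the opposite one coated with hard dark chocolate. Origin at the bar's centre. Its z axis points out of the plain golden face: z up means chocolate face down, z down means chocolate face up
- finger2: biscuit finger (there are two or three; an absent one reads None), a rigid bar 56 x 30 x 18 mm (along its x, y, z), about 45 g, one 56 x 30 face plain golden biscuit, the opposite one coated with hard dark chocolate. Origin at the bar's centre. Its z axis points out of the plain golden face: z up means chocolate face down, z down means chocolate face up
- finger3: biscuit finger (there are two or three; an absent one reads None), a rigid bar 56 x 30 x 18 mm (along its x, y, z), about 45 g, one 56 x 30 face plain golden biscuit, the opposite one coated with hard dark chocolate. Origin at the bar's centre. Its z axis points out of the plain golden face: z up means chocolate face down, z down means chocolate face up
- board: fixed white plastic board on the table, 150 x 240 x 6 mm; origin at the centre of its underside. The fingers start on it
- turner: fixed black stand of the turnover tray, base plate 170 x 225 mm, 6 mm thick, with two side posts; origin at the centre of its underside, z up. The blue tray, an L of two 4 mm plates, hangs on it on a hinge along the stand's y. A finger on the loading plate slides against the landing plate as the tray swings and topples onto it, other face up, only near the end of the swing (about 1.9 rad)
- turner_hinge (a point): fixed point on the tray's hinge axis, midway along it, 55 mm above the table; axes parallel to the stand's. With the tray level, the loading plate is horizontal on the stand's -x side, inner face 55 mm above the table, and the landing plate stands upright
- tray_corner (a point): inner corner of the L, midway along it, on the hinge axis; its axes turn with the tray. Loading plate's inner face: z = 0 from x = -82 mm to 0; landing plate's: x = 0 from z = 0 to 90 mm. 14 mm cheeks at the ends, 6 mm lips on the outer edges. White raised strips, 8 mm high, along both plates leave three lanes 40 mm wide at y = -58, 0, 58 mm, one finger each, length along x; a finger stands 10 mm above the strips
- tray (a joint): turn of the tray: 0 = level; grows as the loading plate swings up and over to the stand's +x; 1.57 = landing plate horizontal, facing up, 55 mm above the table, loading plate upright beside it; 1.98 = end stop. The stiff hinge (0.35 N m) keeps the tray where it is left, so after the tumble it can be brought back to 1.57 for unloading
- tray_knob (a point): centre of the red ball (26 mm across) on the tray's lever, a 10 mm steel rod, 80 mm from hinge axis to ball centre, 168 mm to the -y side of the tray's middle. At joint 0 it points up and to the stand's -x, 0.4 rad above level; it turns with the tray (0.4 + joint). The ball can be pinched from above along the hinge direction and revolves freely on the lever
- keeper: fixed white keeper cabinet, 150 mm wide (y), 240 mm deep (x), 140 mm high, steel roof; origin on the table under the middle of its open front, which faces its -x. The opening is 126 mm wide, from 45 to 130 mm above the table; the 10 mm thick roof starts 15 mm behind the front plane
- shelf_front (a point): front face of the cabinet's aluminium pull-out shelf, middle, level with its upper face, 55 mm above the table; axes as the cabinet's. The shelf runs 206 mm from here in +x, 105 mm wide (y), with a 12 mm high, 4 mm thick rim all round; it takes three fingers in a row, length along x, at x = 37, 103 and 169 mm
- shelf (a joint): how far the shelf is pulled out of the cabinet (m): 0 = fully home, 0.2 = fully out; slides along the cabinet's x against about 1.5 N of friction. Push it in by the blue tab that stands up at its front end: 60 mm wide, 5 mm thick, rising 45 mm above the shelf (top 100 mm above the table). With the shelf home the tab's front face is 2 mm behind the cabinet's front plane
- door (a joint): angle of the cabinet's door: 0 = shut, 1.57 = open at right angles, 1.9 = stop. It moves easily and stays put; a sprung roller catch resists with up to 10 N near the free edge from about 0.12 rad, then from 0.05 rad draws it shut and holds it
- door_hinge (a point): on the door's vertical hinge axis, at the inner face of its hinge edge, at mid height, 94 mm above the table, on the cabinet's -y side; its axes turn with the door: y runs along the door to its free edge, -x points out of its outer face
- door_edge (a point): outer top corner of the door's free edge. The door is a clear panel in a steel frame, 150 mm wide, 91 mm high, 12 mm thick, its top 139 mm above the table
- oil_bottle: bystander, not to be moved: green glass oil bottle, 62 mm across, 170 mm tall; origin at the centre of its underside
- spice_jar: bystander, not to be moved: amber jar with white lid, 52 mm across, 85 mm tall; origin at the centre of its underside
- spray_can: bystander, not to be moved: aluminium spray can, 54 mm across, 130 mm tall; origin at the centre of its underside
- utensil_pot: bystander, not to be moved: open steel pot, 100 mm across, 120 mm tall; origin at the centre of its underside
- bowl: bystander, not to be moved: white ceramic bowl, 110 mm across, 50 mm tall; origin at the centre of its underside
- scraper: bystander, not to be moved: spatula with black handle lying flat; origin at the centre of its underside
- cutter: bystander, not to be moved: steel ring cutter, 70 mm across, 35 mm tall; origin at the centre of its underside
Not all that is in view belongs to the job. Leave any green or purple look-alike of the finger2 alone.

How it is judged:
By the outcome, as a careful person would: the job done as asked, in the order asked, and still so for the second after the job is handed in, with the robot touching nothing.
Of finger1, finger2, finger3 only 2 to 3 are there at a start; the rules pass over those that are not, and their reading is None.
At some moment in a run one of finger1, finger2, finger3 may be knocked a few centimetres aside while the robot is not near it.
Once in a run the grip may slacken for a moment while it holds something.
It also fails if it takes over 210 s, if anything falls off the work surface, if the arm or the gripper's body presses on something with over 40 N, if the wrist force passes 120 N, or if a joint passes its speed limit or range.

ROBOT

A 6-joint arm with a two-finger parallel gripper is mounted at the origin on the work surface. World frame = base frame: x ahead of the robot, y to its left, z up, the work surface at z = 0. Lengths are in m, angles in rad, forces in N, time in s.
With the tool pointing down it reaches from about 0.325 to 0.85 m from the base axis. Payload 4.4 kg.
Tool frame: the origin (TCP) lies midway between the tips of the shut fingers; the grasp point (between the pads) lies 19 mm behind it; x points along the fingers, z is the direction in which the jaws open and shut, and the axes are right-handed (so a half turn about x gives the same grasp; the last joint's range is limited). The gripper opens to 94 mm and grips with 3 to 60 N. Pads are 16 mm wide; open, the fingers measure 119 mm over their backs; the gripper's body (75 mm by 177 mm) begins 78 mm behind the grasp point.
Start: joints at [1.034, 0.207, 1.542, -0, 1.393, -0.15], TCP at [0.217, 0.533, 0.205] pointing down, gripper open.
Joint ranges: [-2.73, 2.73], [-0.86, 2.22], [0.23, 2.46], [-1.11, 4.25], [0.08, 2.63], [-2.82, 2.82]. Speed limits (rad/s): [2.79, 2.79, 3.14, 3.14, 3.14, 3.14].

INTERFACE

Orientations are given as a unit quaternion [x, y, z, w].
In Python, from plant import manip gives the robot as it stands.
- The arm moves only by the tool move_arm, never from a script. Its argument "moves" is a list of rows, each a list of 3 entries, a list of its own where there are three numbers: the shift along the tool's x, y, z in mm, then the turn about the tool's x in rad, then the opening, from -1 (shut) to 1 (fully open), so that 0 is half open. A call has 1 to 20 rows; each row is the pose to reach, as a shift and turn from the pose commanded when the call began, along the tool's axes at that moment; what a row does not reach only later rows make up. A row lasts 1/10 s, in which the tool goes at most 50 mm and 8.59 degrees, less where a joint would pass 70% of its speed; a pose out of reach is approached as far as the arm can. A call with a gripper value outside its range is refused whole. The fingers move at their own pace and stop on an object; "grip_force" is the grip in N (left out, the last holds). Time passes only in rows, so rows that repeat a pose let the fingers close. It gives the time, the measured TCP pose, the force and the opening at its end, in the units of the state.
- manip.sense(): the state, without advancing time (a new reading comes with each control period).
- manip.read_camera(name): name is "side" or "top"; returns the picture (480x640x3 uint8, red, green, blue); there is no depth.
- manip.camera_params(name): a dict with "camera_matrix" (3x3 intrinsics, pixels), "xyz" and "orientation" of the camera in the world. Camera axes: x right, y up, looking along -z (the intrinsics and any distortion apply to the point x, -y, -z); pixel columns grow to the right and rows downward; lengths in m; the calibration is good to about 2 mm. A picture is of the moment at which its call begins. camera_params takes no time and is no camera call.
- manip.finish_job(): hands the job in, once; it reports no verdict.
Trained networks look in the newest picture that a camera, given by its name, has taken for a name from the list of things; names that differ only in an ending like _2 or _b are one class to them, and where a whole thing is asked for, a point or a joint stands for the part that bears it (a point fixed in the world has none). Each returns a list of dicts, best first, with "score" (0 to 1); they miss things now and then, are a little off and sometimes report something else, mostly with a low value. They report only what shows in the picture. A call takes as long as a camera call. They do not tell look-alikes from the thing itself.
- manip.trace(label, camera): "pixels" (480x640 bool, what is visible of it) and "centre" ([row, column] in pixels, amid what is visible of it).
The state is a dict: "time_s": time; "joint_pos": joint angles; "dq": joint speeds; "tau": joint torques, N m; "position": TCP position; "tcp_rot": TCP orientation; "ft_force": force on the tool from outside, world axes, zero at the start; "ft_torque": the same for the moment, N m; "gripper_width": finger opening in m.
Only numpy, scipy, OpenCV 4.12 (cv2) and the standard library are available. Lean on these libraries where they do the work, as an engineer would, in place of code of your own. Each camera call takes 0.05 s, during which the arm holds its last target. There are 200 camera calls.

## Working session

There is one attempt and no reset: what is moved stays moved. The work goes in short steps, Python scripts to look and compute and a tool call to move; the robot and the scene stay as the last step left them, time stands still between calls to the robot, and variables do not carry over. Pictures are saved under pics/ and viewed, about 12 in all and at most 16, crops included, and the job is handed in when it is done.

Besides the shell and the picture viewer there is one more tool, called after "Request:" in YAML: its name, and indented under it one key for each argument. move_arm: Moves the arm, as the interface text tells. Its arguments: {"type":"object","properties":{"moves":{"type":"array","items":{"type":"array"}},"grip_force":{"type":"number"}},"required":["moves"]}

```bash
mkdir -p pics; ls; python3 - <<'E'
from plant import manip
import cv2
for n in("top","side"):
    im=manip.read_camera(n); cv2.imwrite(f"pics/{n}0.png",im[:,:,::-1]); print(n,manip.camera_params(n))
s=manip.sense(); print({k:s[k] for k in("time_s","position","tcp_rot","gripper_width")})
E
```

```text
pics
top {'camera_matrix': array([[524.61039054,   0.        , 327.82524411],
       [  0.        , 524.61039054, 241.79030212],
       [  0.        ,   0.        ,   1.        ]]), 'xyz': array([0.32623929, 0.04613395, 1.3222282 ]), 'orientation': array([ 0.05916694, -0.0488698 , -0.70168653,  0.70834104])}
side {'camera_matrix': array([[445.81175956,   0.        , 317.25339938],
       [  0.        , 445.81175956, 252.06219128],
       [  0.        ,   0.        ,   1.        ]]), 'xyz': array([ 0.18439814, -0.59930932,  0.73381471]), 'orientation': array([ 0.40615192, -0.08728527, -0.21246378,  0.88446653])}
{'time_s': 0.1, 'position': array([0.21654679, 0.53189051, 0.20442726]), 'tcp_rot': array([-0.39488505,  0.58742682,  0.39426511,  0.58613186]), 'gripper_width': 0.09400670190598653}
```

View pics/top0.png

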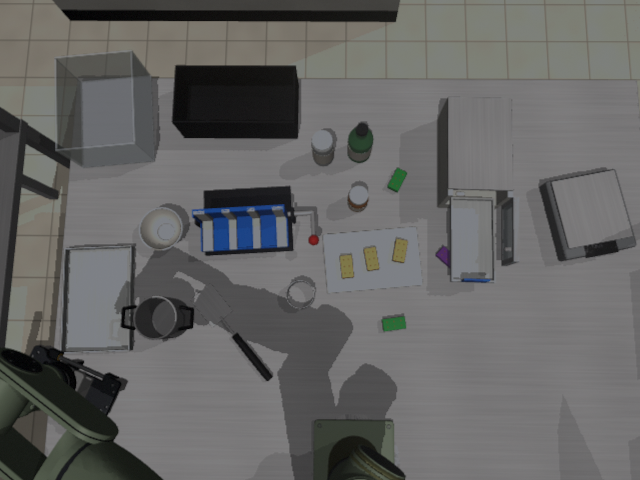

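View pics/side0.png

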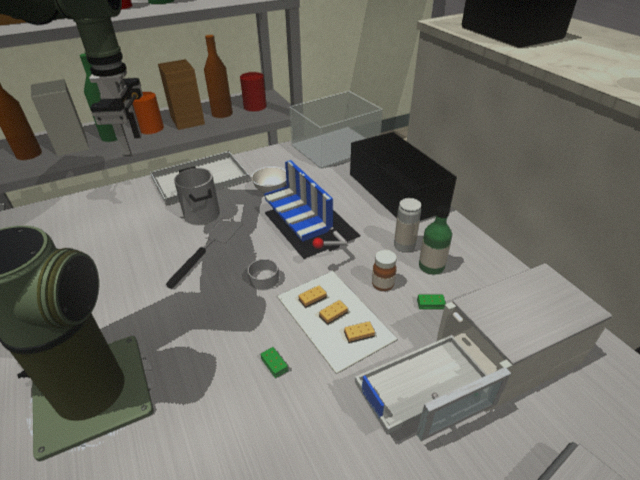

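The top view shows three golden fingers on the board at (col,row) (347,265), (371,258) and (400,250). The look-alikes are green at (397,180) and (394,323), and purple at (442,255). The turner is at about (247,225) with its knob at (314,240). The keeper is at about (475,150), with the shelf out toward (470,240) and the door open at (507,232).

```bash
cat > h.py <<'E'
import numpy as np, cv2
from scipy.spatial.transform import Rotation as R
from plant import manip
P={n:manip.camera_params(n) for n in("top","side")}
def ray(n,uv):
    p=P[n];K=p["camera_matrix"];u,v=uv
    d=np.array([(u-K[0,2])/K[0,0],-(v-K[1,2])/K[1,1],-1.]); return p["xyz"],R.from_quat(p["orientation"]).apply(d)
def on(n,uv,z):
    o,d=ray(n,uv); return o+d*(z-o[2])/d[2]
def proj(n,X):
    p=P[n];K=p["camera_matrix"]; c=R.from_quat(p["orientation"]).inv().apply(np.atleast_2d(X)-p["xyz"])
    return np.c_[K[0,0]*c[:,0]/-c[:,2]+K[0,2],K[1,1]*-c[:,1]/-c[:,2]+K[1,2]]
def tri(uvt,uvs):
    o1,d1=ray("top",uvt);o2,d2=ray("side",uvs)
    A=np.c_[d1,-d2];t=np.linalg.lstsq(A,o2-o1,rcond=None)[0]
    return (o1+d1*t[0]+o2+d2*t[1])/2, np.linalg.norm(o1+d1*t[0]-o2-d2*t[1])
def shot(n):
    return manip.read_camera(n)[:,:,::-1].copy()
def crop(im,x0,y0,x1,y1,f,name):
    cv2.imwrite(f"pics/{name}.png",cv2.resize(im[y0:y1,x0:x1],None,fx=f,fy=f,interpolation=cv2.INTER_CUBIC))
def yel(im,box,z,n="top"):
    x0,y0,x1,y1=box; h=cv2.cvtColor(im,cv2.COLOR_BGR2HSV)
    m=cv2.inRange(h,(15,70,90),(35,255,255)); k=np.zeros_like(m);k[y0:y1,x0:x1]=m[y0:y1,x0:x1]
    out=[]
    for c in cv2.findContours(cv2.morphologyEx(k,cv2.MORPH_CLOSE,np.ones((3,3))),0,2)[0]:
        if cv2.contourArea(c)<60: continue
        w=np.array([on(n,q,z)[:2] for q in c[:,0].astype(float)])*1000
        r=cv2.minAreaRect(w.astype(np.float32)); out.append(r)
    return out
E
python3 - <<'E'
from h import *
im=shot("top"); crop(im,190,85,420,300,2.6,"c1"); crop(im,420,80,540,300,2.7,"c2")
for r in yel(im,(320,225,425,295),0.024): print("yel",np.round(r[0],1),np.round(r[1],1),round(r[2],1))
for l in ("finger1","tray_knob","turner","board","door_edge","shelf_front"):
    for t in manip.trace(l,"top")[:4]: print(l,round(t["score"],2),t["centre"],t["pixels"].sum())
h=cv2.cvtColor(im,cv2.COLOR_BGR2HSV); m=cv2.inRange(h,(0,150,80),(6,255,255)); ys,xs=np.nonzero(m); print("red",xs.mean(),ys.mean(),len(xs),on("top",(xs.mean(),ys.mean()),0.086))
E
```

```text
yel [465.8  19.4] [56.6 29. ] 7.3
yel [485.4 -41.9] [56.3 29.9] 10.0
yel [ 507.3 -113.4] [29.  55.5] 80.0
finger1 0.8 [322.6, 394.6] 314
finger1 0.73 [180.0, 395.1] 269
finger1 0.67 [256.1, 369.8] 310
finger1 0.54 [284.8, 290.1] 57
tray_knob 0.63 [227.5, 243.0] 4092
turner 0.56 [215.9, 247.6] 6407
turner 0.45 [140.8, 358.5] 777
board 0.77 [261.3, 379.6] 4823
door_edge 0.7 [230.0, 509.2] 1204
door_edge 0.38 [257.3, 379.5] 4711
shelf_front 0.94 [240.0, 472.1] 3766
red 313.41269841269843 239.61904761904762 63 [0.52167442 0.09965618 0.086     ]
```

View pics/c1.png

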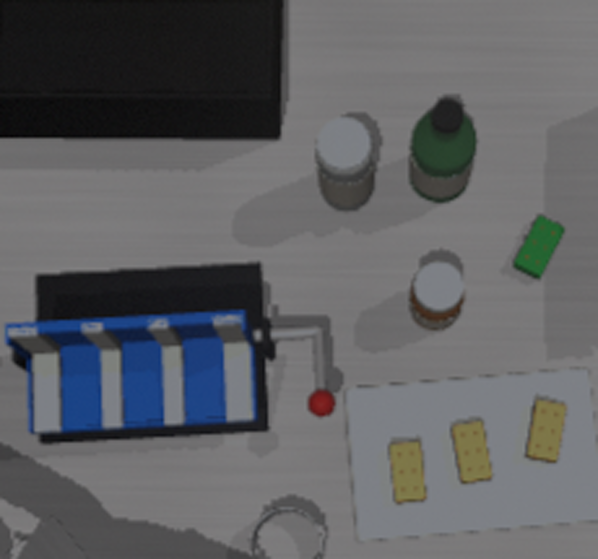

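View pics/c2.png

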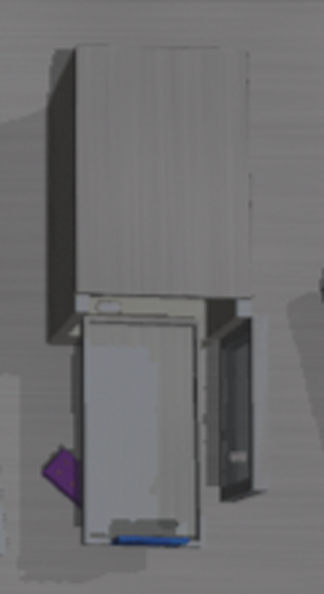

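Crop c1 shows three golden-topped fingers at crop (407,470), (472,450) and (546,430); these are the real ones. The green and purple bars are off the board. The tray lanes are at crop x≈80, 145 and 205. In c2 the shelf is pulled out and empty, and the door stands at about 90°.

```bash
python3 - <<'E'
from h import *
from scipy.optimize import least_squares
def fit(L,px,x0):
    L=np.array(L);px=np.array(px)
    def W(p): 
        c,s=np.cos(p[2]),np.sin(p[2]); return np.c_[p[0]+c*L[:,0]-s*L[:,1],p[1]+s*L[:,0]+c*L[:,1],L[:,2]]
    r=least_squares(lambda p:(proj("top",W(p))-px).ravel(),x0,loss="soft_l1"); 
    print(np.round(r.x,4)); print(np.round((proj("top",W(r.x))-px),1).tolist()); return r.x
c=lambda a,f,x,y:np.array(a)/f+[x,y]
k=c([(36,277),(260,264),(268,429),(40,440)],2.6,190,85)
t=fit([(.085,.1125,.006),(.085,-.1125,.006),(-.085,-.1125,.006),(-.085,.1125,.006)],k,[.55,.2,0])
kp=c([(77,46),(246,50),(253,297),(75,295)],2.7,420,80)
q=fit([(.24,.075,.14),(.24,-.075,.14),(.015,-.075,.14),(.015,.075,.14)],kp,[.6,-.25,0])
sh=c([(84,320),(196,322),(199,543),(84,543)],2.7,420,80)
s=fit([(.206,.0525,.067),(.206,-.0525,.067),(0,-.0525,.067),(0,.0525,.067)],sh,[.4,-.25,0])
# tray features at level
m=lambda p,v:np.array([p[0]+np.cos(p[2])*v[0]-np.sin(p[2])*v[1],p[1]+np.sin(p[2])*v[0]+np.cos(p[2])*v[1],v[2]])
for hx in(0,.01,.02,.03): print(hx,[np.round((proj("top",m(t,(hx+a,b,z)))[0]-[190,85])*2.6).tolist() for a,b,z in((-.082,-.083,.063),(-.082,.083,.063),(0,-.083,.145),(0,.083,.145),(-.08*np.cos(.4),-.168,.055+.08*np.sin(.4)))])
im=cv2.imread("pics/side0.png"); h=cv2.cvtColor(im,cv2.COLOR_BGR2HSV)
M=cv2.inRange(h,(0,150,80),(6,255,255)); M[:200]=0; M[280:]=0; ys,xs=np.nonzero(M); print(xs.mean(),ys.mean(),len(xs),tri((313.4,239.6),(xs.mean(),ys.mean())))
crop(im,260,150,370,260,5,"s1"); crop(im,340,260,620,460,2.8,"s2")
E
```

```text
[0.5831 0.2713 0.0666]
[[-0.3, -1.0], [0.4, -1.0], [0.3, 0.6], [-0.5, 1.5]]
[ 0.6175 -0.287  -0.0205]
[[-0.7, -0.2], [0.3, -0.2], [-0.1, 0.8], [0.4, -0.2]]
[ 0.425  -0.2805 -0.0213]
[[-1.0, -1.2], [0.7, -0.7], [1.0, 1.8], [-0.7, 0.4]]
0 [[232.0, 421.0], [55.0, 431.0], [219.0, 316.0], [32.0, 327.0], [322.0, 403.0]]
0.01 [[232.0, 410.0], [55.0, 421.0], [218.0, 305.0], [31.0, 316.0], [321.0, 392.0]]
0.02 [[232.0, 400.0], [55.0, 410.0], [218.0, 294.0], [31.0, 305.0], [321.0, 382.0]]
0.03 [[231.0, 389.0], [54.0, 399.0], [217.0, 283.0], [31.0, 294.0], [320.0, 371.0]]
317.4492753623188 242.1014492753623 69 (array([0.52083002, 0.09944767, 0.09158439]), np.float64(1.492520877814161e-05))
```

View pics/s1.png

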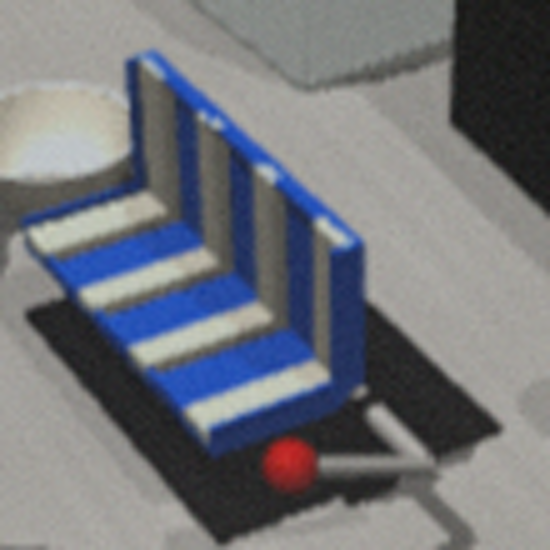

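View pics/s2.png

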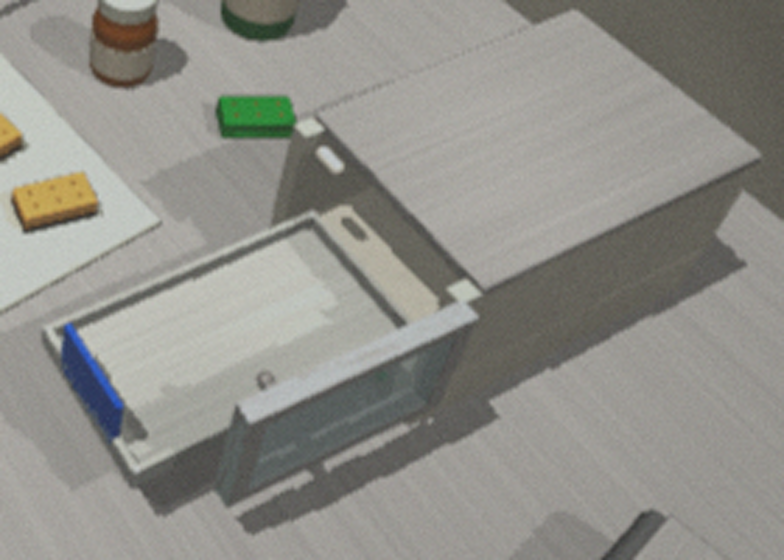

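Crop s1 shows the tray level and empty, with the ball at crop (290,463). Crop s2 shows the empty shelf with its blue tab in front and the door open. The tray hinge comes out at about (0.583,0.271) with yaw 0.065. The keeper is at (0.6175,-0.287) with yaw -0.021. The candidates are golden fingers A, B and C; the green and purple bars are excluded by colour.

```bash
cat >> h.py <<'E'
T=(.583,.2713,.065); KP=(.6175,-.2845,-.021)
def fr(p,x,y,z):
    c,s=np.cos(p[2]),np.sin(p[2]); return [p[0]+c*x-s*y,p[1]+s*x+c*y,z]
def wp(*pts):
    """pts: (xyz, jaw yaw) -> shift mm / turn from the present pose"""
    s=manip.sense(); p=s["position"];Rt=R.from_quat(s["tcp_rot"])
    z=Rt.apply([0,0,1]); cur=np.arctan2(z[1],z[0])
    print("t",round(s["time_s"],1),"pos",np.round(p,4),"jaw",round(cur,3),"xaxis",np.round(Rt.apply([1,0,0]),3),"w",round(s["gripper_width"],4),"F",np.round(s["ft_force"],1),"j6",round(s["joint_pos"][5],2))
    for X,yaw in pts:
        d=(yaw-cur+np.pi/2)%np.pi-np.pi/2
        print(np.round(Rt.inv().apply(np.array(X)-p)*1000,1).tolist(),"turn",round(-d,3))
E
python3 - <<'E'
from h import *
y=np.radians(7.3)+np.pi/2
wp(((.4658,.0194,.12),y),((.4658,.0194,.0155),y))
E
```

```text
t 0.5 pos [0.2169 0.5325 0.2054] jaw 1.184 xaxis [-0. -0. -1.] w 0.0939 F [ 0.2 -0.   1.4] j6 -0.15
[85.4, -424.1, -381.3] turn -0.514
[189.9, -424.1, -381.3] turn -0.514
```

Request:
move_arm:
  moves:
    - [[0,-424,-381],-0.514,0.25]
    - [[0,-424,-381],-0.514,0.25]
    - [[0,-424,-381],-0.514,0.25]
    - [[0,-424,-381],-0.514,0.25]
    - [[0,-424,-381],-0.514,0.25]
    - [[0,-424,-381],-0.514,0.25]
    - [[0,-424,-381],-0.514,0.25]
    - [[0,-424,-381],-0.514,0.25]
    - [[0,-424,-381],-0.514,0.25]
    - [[0,-424,-381],-0.514,0.25]
    - [[0,-424,-381],-0.514,0.25]
    - [[0,-424,-381],-0.514,0.25]
    - [[0,-424,-381],-0.514,0.25]
    - [[60,-424,-381],-0.514,0.25]
    - [[100,-424,-381],-0.514,0.25]
    - [[100,-424,-381],-0.514,0.25]
  grip_force: 20

```text
time_s: 2.05
position: [0.4587, 0.0215, 0.0991]
tcp_rot: [-0.526, 0.47, 0.536, 0.464]
ft_force: [-0.6, 0.7, -1.3]
gripper_width: 0.0587
```

```bash
python3 - <<'E'
from h import *
im=shot("top"); crop(im,310,215,430,305,5,"b1")
for r in yel(im,(320,225,425,295),0.024): print("yel",np.round(r[0],1),np.round(r[1],1),round(r[2],1))
y=np.radians(7.3)+np.pi/2
wp(((.4658,.0194,.12),y),((.4658,.0194,.0155),y))
E
```

```text
yel [ 507.3 -113.2] [29.4 55.5] 80.0
t 2.1 pos [0.462  0.021  0.1027] jaw 1.699 xaxis [-0.009  0.002 -1.   ] w 0.0588 F [-0.2  0.4 -0.6] j6 -1.84
[-17.3, -3.4, -2.1] turn 0.001
[87.2, -4.3, -2.3] turn 0.001
```

View pics/b1.png

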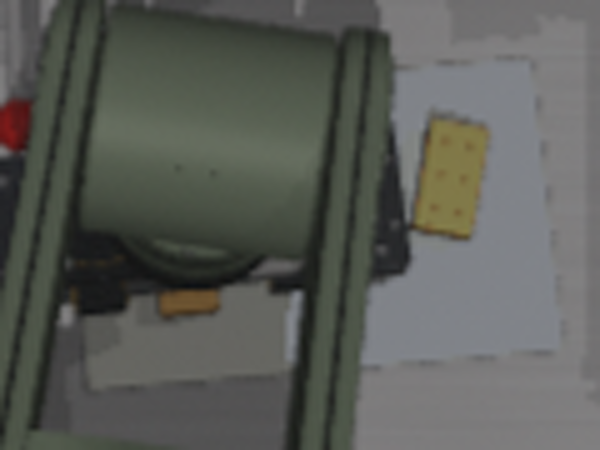

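In b1 the arm hides A and B except for a golden end, and C is unmoved. I'll lower onto A and grip it.

Request:
move_arm:
  moves:
    - [[40,0,0],0,0.25]
    - [[80,0,0],0,0.25]
    - [[89,0,0],0,0.25]
    - [[89,0,0],0,0.25]
    - [[89,0,0],0,-1]
    - [[89,0,0],0,-1]
    - [[89,0,0],0,-1]
    - [[89,0,0],0,-1]
    - [[89,0,0],0,-1]
    - [[50,0,0],0,-1]
    - [[0,0,0],0,-1]
    - [[-30,0,0],0,-1]
    - [[-30,0,0],0,-1]

```text
time_s: 3.4
position: [0.47, 0.0192, 0.1406]
tcp_rot: [0.534, -0.465, -0.528, -0.469]
ft_force: [0.2, -0.7, -0.2]
gripper_width: 0.0297
```

```bash
python3 - <<'E'
from h import *
q=T[2]+np.pi/2
wp((fr(T,-.036,.058,.135),q),(fr(T,-.036,.058,.066),q))
E
```

```text
t 3.4 pos [0.47   0.0192 0.1406] jaw 1.698 xaxis [ 0.011 -0.002 -1.   ] w 0.0297 F [ 0.2 -0.7 -0.2] j6 -1.84
[5.9, -111.7, 295.9] turn 0.062
[74.9, -111.0, 296.1] turn 0.062
```

Request:
move_arm:
  moves:
    - [[0,-116,295],0.062,-1]
    - [[0,-116,295],0.062,-1]
    - [[0,-116,295],0.062,-1]
    - [[0,-116,295],0.062,-1]
    - [[0,-116,295],0.062,-1]
    - [[0,-116,295],0.062,-1]
    - [[0,-116,295],0.062,-1]
    - [[0,-116,295],0.062,-1]
    - [[0,-116,295],0.062,-1]
    - [[0,-116,295],0.062,-1]
    - [[0,-116,295],0.062,-1]
    - [[40,-116,295],0.062,-1]
    - [[40,-116,295],0.062,-1]
    - [[40,-116,295],0.062,-1]
    - [[40,-116,295],0.062,-1]

```text
time_s: 4.9
position: [0.5444, 0.327, 0.097]
tcp_rot: [0.516, -0.483, -0.516, -0.484]
ft_force: [1.2, 0.9, -0.1]
gripper_width: 0.0295
```

```bash
python3 - <<'E'
from h import *
q=T[2]+np.pi/2
im=shot("side"); crop(im,240,130,380,250,5,"p1")
wp((fr(T,-.036,.058,.135),q),(fr(T,-.036,.058,.066),q))
E
```

```text
t 5.0 pos [0.5448 0.3273 0.0974] jaw 1.636 xaxis [ 0.003  0.001 -1.   ] w 0.0298 F [-0.2 -0.3 -0.3] j6 -1.23
[-37.6, 1.4, -0.3] turn -0.0
[31.4, 1.6, -0.4] turn -0.0
```

View pics/p1.png

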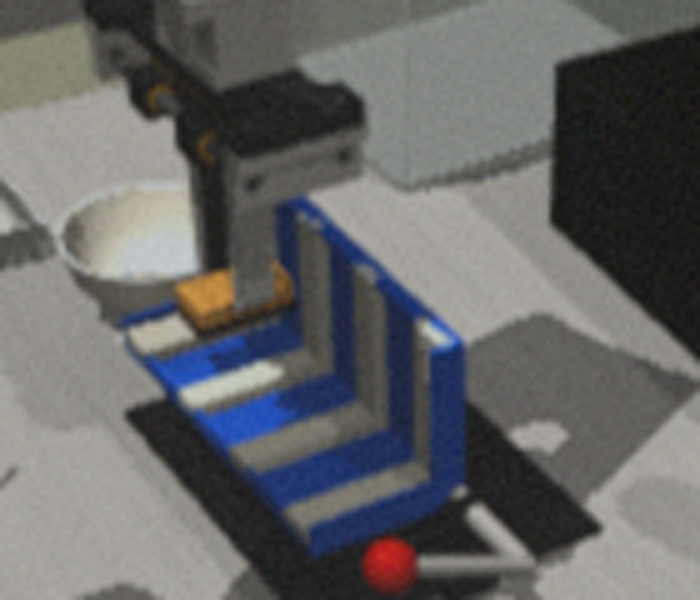

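In p1 finger A hangs golden side up over the far lane, at crop (235,295), just clear of the landing plate. I'll lower it and release.

Request:
move_arm:
  moves:
    - [[15,2,0],0,-1]
    - [[28,3,0],0,-1]
    - [[31,3,0],0,-1]
    - [[31,3,0],0,-1]
    - [[31,3,0],0,-1]
    - [[31,3,0],0,0.0]
    - [[31,3,0],0,0.0]
    - [[31,3,0],0,0.0]
    - [[31,3,0],0,0.0]
    - [[0,3,0],0,0.1]
    - [[-50,3,0],0,0.1]
    - [[-90,3,0],0,0.1]
    - [[-90,3,0],0,0.1]

```text
time_s: 6.25
position: [0.5451, 0.3289, 0.1936]
tcp_rot: [0.518, -0.479, -0.514, -0.488]
ft_force: [-0.3, 0.6, 1.5]
gripper_width: 0.0512
```

```bash
python3 - <<'E'
from h import *
im=shot("side"); cv2.imwrite("pics/x.png",im); it=shot("top")
for r in yel(it,(190,160,425,295),0.024): print("yel",np.round(r[0],1),np.round(r[1],1),round(r[2],1))
y=np.radians(10)+np.pi/2
wp(((.4854,-.0419,.12),y),((.4854,-.0419,.0155),y))
crop(im,240,130,400,350,3,"p2")
E
```

```text
yel [485.4 -41.9] [56.3 29.9] 10.0
yel [ 506.6 -113.3] [29.  56.9] 80.0
yel [543.6 335.3] [46.2 25.3] 2.3
t 6.3 pos [0.5412 0.3272 0.1867] jaw 1.636 xaxis [ 0.002  0.001 -1.   ] w 0.0515 F [-0.7 -0.6  0.2] j6 -1.23
[66.2, 79.9, -364.7] turn -0.109
[170.7, 80.2, -364.8] turn -0.109
```

View pics/p2.png

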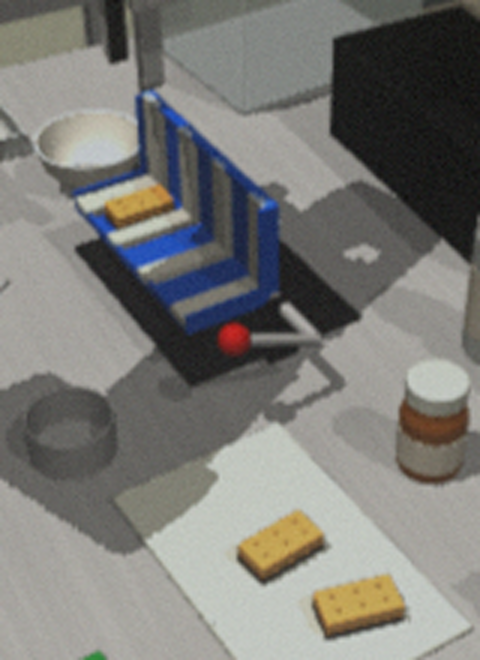

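p2 shows A seated in the far lane, with B at crop (281,545) and C at (360,605) still on the board. I'll pick B next.

Request:
move_arm:
  moves:
    - [[30,80,-365],-0.109,0.2]
    - [[30,80,-365],-0.109,0.2]
    - [[30,80,-365],-0.109,0.2]
    - [[30,80,-365],-0.109,0.2]
    - [[30,80,-365],-0.109,0.2]
    - [[30,80,-365],-0.109,0.2]
    - [[30,80,-365],-0.109,0.2]
    - [[30,80,-365],-0.109,0.2]
    - [[60,80,-365],-0.109,0.2]
    - [[100,80,-365],-0.109,0.2]
    - [[140,80,-365],-0.109,0.2]
    - [[140,80,-365],-0.109,0.2]
    - [[140,80,-365],-0.109,0.2]

```text
time_s: 7.65
position: [0.4824, -0.042, 0.0438]
tcp_rot: [-0.54, 0.455, 0.543, 0.454]
ft_force: [-0.0, -0.2, -0.1]
gripper_width: 0.0564
```

```bash
python3 - <<'E'
from h import *
y=np.radians(10)+np.pi/2
wp(((.4854,-.0419,.12),y),((.4854,-.0419,.0155),y))
E
```

```text
t 7.7 pos [ 0.4824 -0.042   0.0438] jaw 1.745 xaxis [-0.005  0.001 -1.   ] w 0.0564 F [-0.  -0.2 -0.1] j6 -2.01
[-76.2, -2.6, -0.2] turn -0.0
[28.3, -3.1, -0.5] turn -0.0
```

Request:
move_arm:
  moves:
    - [[28,-2,0],0,0.2]
    - [[29,-2,0],0,0.2]
    - [[29,-2,0],0,-1]
    - [[29,-2,0],0,-1]
    - [[29,-2,0],0,-1]
    - [[29,-2,0],0,-1]
    - [[29,-2,0],0,-1]
    - [[0,-2,0],0,-1]
    - [[-50,-2,0],0,-1]
    - [[-90,-2,0],0,-1]
    - [[-90,-2,0],0,-1]
    - [[-90,-2,0],0,-1]

```text
time_s: 8.85
position: [0.487, -0.0424, 0.1363]
tcp_rot: [0.542, -0.454, -0.541, -0.455]
ft_force: [0.7, -0.0, -1.9]
gripper_width: 0.0299
```

```bash
python3 - <<'E'
from h import *
q=T[2]+np.pi/2
wp((fr(T,-.038,0,.135),q),(fr(T,-.038,0,.066),q))
E
```

```text
t 8.8 pos [ 0.487  -0.0424  0.1363] jaw 1.745 xaxis [ 0.002 -0.001 -1.   ] w 0.0299 F [ 0.7 -0.  -1.9] j6 -2.01
[1.2, -111.2, 296.4] turn 0.109
[70.2, -111.0, 296.5] turn 0.109
```

Request:
move_arm:
  moves:
    - [[0,-111,296],0.109,-1]
    - [[0,-111,296],0.109,-1]
    - [[0,-111,296],0.109,-1]
    - [[0,-111,296],0.109,-1]
    - [[0,-111,296],0.109,-1]
    - [[0,-111,296],0.109,-1]
    - [[0,-111,296],0.109,-1]
    - [[0,-111,296],0.109,-1]
    - [[0,-111,296],0.109,-1]
    - [[20,-111,296],0.109,-1]
    - [[40,-111,296],0.109,-1]
    - [[40,-111,296],0.109,-1]
    - [[40,-111,296],0.109,-1]

```text
time_s: 10.15
position: [0.544, 0.2666, 0.095]
tcp_rot: [-0.515, 0.485, 0.516, 0.483]
ft_force: [0.5, 0.6, 0.7]
gripper_width: 0.0293
```

```bash
python3 - <<'E'
from h import *
q=T[2]+np.pi/2
wp((fr(T,-.038,0,.135),q),(fr(T,-.038,0,.066),q))
E
```

```text
t 10.2 pos [0.544  0.2666 0.095 ] jaw 1.634 xaxis [-0.002 -0.001 -1.   ] w 0.0293 F [0.5 0.6 0.7] j6 -1.32
[-40.0, -1.2, 2.2] turn -0.002
[29.0, -1.3, 2.2] turn -0.002
```

Request:
move_arm:
  moves:
    - [[15,0,2],0,-1]
    - [[26,0,2],0,-1]
    - [[29,0,2],0,-1]
    - [[29,0,2],0,-1]
    - [[29,0,2],0,-1]
    - [[29,0,2],0,0.0]
    - [[29,0,2],0,0.0]
    - [[29,0,2],0,0.0]
    - [[29,0,2],0,0.0]
    - [[0,0,2],0,0.1]
    - [[-50,0,2],0,0.1]
    - [[-90,0,2],0,0.1]
    - [[-90,0,2],0,0.1]

```text
time_s: 11.45
position: [0.5491, 0.2722, 0.1935]
tcp_rot: [0.519, -0.479, -0.514, -0.488]
ft_force: [0.4, 0.2, 0.7]
gripper_width: 0.0512
```

```bash
python3 - <<'E'
from h import *
it=shot("top")
for r in yel(it,(190,160,425,295),0.024): print("yel",np.round(r[0],1),np.round(r[1],1),round(r[2],1))
y=np.radians(-10)+np.pi/2
wp(((.5070,-.1133,.12),y),((.5070,-.1133,.0155),y))
E
```

```text
yel [ 506.6 -113.3] [29.  56.9] 80.0
yel [545.3 336.5] [53.1 27.8] 2.5
t 11.5 pos [0.5471 0.2715 0.1899] jaw 1.636 xaxis [ 0.008  0.003 -1.   ] w 0.0518 F [-0.4 -0.6 -0.2] j6 -1.32
[68.4, 65.7, -381.5] turn 0.24
[172.9, 66.6, -381.8] turn 0.24
```

Request:
move_arm:
  moves:
    - [[30,64,-379],0.24,0.2]
    - [[30,64,-379],0.24,0.2]
    - [[30,64,-379],0.24,0.2]
    - [[30,64,-379],0.24,0.2]
    - [[30,64,-379],0.24,0.2]
    - [[30,64,-379],0.24,0.2]
    - [[30,64,-379],0.24,0.2]
    - [[30,64,-379],0.24,0.2]
    - [[60,64,-379],0.24,0.2]
    - [[100,64,-379],0.24,0.2]
    - [[135,64,-379],0.24,0.2]
    - [[135,64,-379],0.24,0.2]
    - [[135,64,-379],0.24,0.2]

```text
time_s: 12.8
position: [0.5037, -0.1113, 0.0492]
tcp_rot: [-0.453, 0.542, 0.456, 0.541]
ft_force: [0.1, -1.4, 0.4]
gripper_width: 0.0568
```

```bash
python3 - <<'E'
from h import *
y=np.radians(-10)+np.pi/2
wp(((.5070,-.1133,.12),y),((.5070,-.1133,.0155),y))
E
```

```text
t 12.8 pos [ 0.5037 -0.1113  0.0492] jaw 1.396 xaxis [-0.004  0.001 -1.   ] w 0.0568 F [ 0.1 -1.4  0.4] j6 -1.78
[-70.8, -3.3, -1.4] turn -0.0
[33.7, -3.7, -1.5] turn -0.0
```

Request:
move_arm:
  moves:
    - [[32,-2,-1],0,0.2]
    - [[34,-2,-1],0,0.2]
    - [[34,-2,-1],0,-1]
    - [[34,-2,-1],0,-1]
    - [[34,-2,-1],0,-1]
    - [[34,-2,-1],0,-1]
    - [[34,-2,-1],0,-1]
    - [[0,-2,-1],0,-1]
    - [[-50,-2,-1],0,-1]
    - [[-86,-2,-1],0,-1]
    - [[-86,-2,-1],0,-1]
    - [[-86,-2,-1],0,-1]

```text
time_s: 14.0
position: [0.5074, -0.1134, 0.1373]
tcp_rot: [-0.455, 0.541, 0.454, 0.542]
ft_force: [-0.5, -0.9, -0.8]
gripper_width: 0.0298
```

```bash
python3 - <<'E'
from h import *
q=T[2]+np.pi/2
wp((fr(T,-.038,-.058,.135),q),(fr(T,-.038,-.058,.066),q))
E
```

```text
t 14.0 pos [ 0.5074 -0.1134  0.1373] jaw 1.396 xaxis [ 0.002 -0.001 -1.   ] w 0.0298 F [-0.5 -0.9 -0.8] j6 -1.78
[2.1, 15.6, 326.6] turn -0.24
[71.1, 15.8, 326.6] turn -0.24
```

Request:
move_arm:
  moves:
    - [[0,16,326],-0.24,-1]
    - [[0,16,326],-0.24,-1]
    - [[0,16,326],-0.24,-1]
    - [[0,16,326],-0.24,-1]
    - [[0,16,326],-0.24,-1]
    - [[0,16,326],-0.24,-1]
    - [[0,16,326],-0.24,-1]
    - [[0,16,326],-0.24,-1]
    - [[0,16,326],-0.24,-1]
    - [[20,16,326],-0.24,-1]
    - [[40,16,326],-0.24,-1]
    - [[40,16,326],-0.24,-1]
    - [[40,16,326],-0.24,-1]

```text
time_s: 15.3
position: [0.5471, 0.209, 0.0956]
tcp_rot: [-0.515, 0.485, 0.516, 0.483]
ft_force: [-0.2, 1.1, -0.5]
gripper_width: 0.0293
```

```bash
python3 - <<'E'
from h import *
q=T[2]+np.pi/2
wp((fr(T,-.038,-.058,.135),q),(fr(T,-.038,-.058,.066),q))
E
```

```text
t 15.3 pos [0.5471 0.209  0.0956] jaw 1.634 xaxis [-0.002 -0.001 -1.   ] w 0.0293 F [-0.2  1.1 -0.5] j6 -1.42
[-39.4, -1.7, 1.8] turn -0.002
[29.6, -1.9, 1.9] turn -0.002
```

Request:
move_arm:
  moves:
    - [[15,0,2],0,-1]
    - [[26,0,2],0,-1]
    - [[29,0,2],0,-1]
    - [[29,0,2],0,-1]
    - [[29,0,2],0,-1]
    - [[29,0,2],0,0.0]
    - [[29,0,2],0,0.0]
    - [[29,0,2],0,0.0]
    - [[29,0,2],0,0.0]
    - [[0,0,2],0,0.1]
    - [[-50,0,2],0,0.1]
    - [[-90,0,2],0,0.1]
    - [[-90,-300,2],0,0.1]
    - [[-90,150,2],0,0.1]
    - [[-90,150,2],0,0.1]
    - [[-90,150,2],0,0.1]
    - [[-90,150,2],0,0.1]

```text
time_s: 17.0
position: [0.3964, 0.2027, 0.1855]
tcp_rot: [-0.516, 0.484, 0.516, 0.483]
ft_force: [-0.3, -0.4, 1.3]
gripper_width: 0.0515
```

```bash
python3 - <<'E'
from h import *
im=shot("side"); it=shot("top"); 
a=cv2.resize(im[140:260,250:370],None,fx=4,fy=4,interpolation=cv2.INTER_CUBIC); b=cv2.resize(it[170:270,190:290+20],None,fx=3,fy=3,interpolation=cv2.INTER_CUBIC)
c=np.zeros((480,480+b.shape[1],3),np.uint8);c[:,:480]=a;c[:b.shape[0],480:]=b; cv2.imwrite("pics/p3.png",c)
for r in yel(it,(190,160,425,295),0.073): print("yel",np.round(r[0],1),np.round(r[1],1),round(r[2],1))
q=T[2]+np.pi/2
a=.4;wp((fr(T,-.08*np.cos(a),-.168,.055+.08*np.sin(a)+.08),q),(fr(T,-.08*np.cos(a),-.168,.055+.08*np.sin(a)-.006),q))
E
```

```text
yel [541.5 215.7] [50.9 27.5] 4.9
yel [540.4 325.8] [54.4 26.8] 2.3
yel [543.3 270. ] [54.1 26.8] 1.9
t 17.1 pos [0.39   0.2019 0.1834] jaw 1.638 xaxis [-0.009 -0.002 -1.   ] w 0.0519 F [-0.   0.  -0.8] j6 -1.36
[16.2, -123.3, -111.5] turn 0.002
[102.2, -124.1, -111.4] turn 0.002
```

View pics/p3.png

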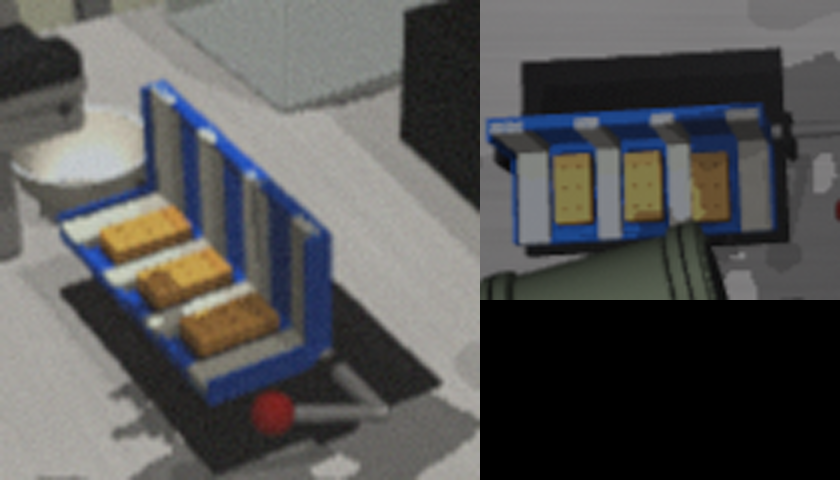

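p3 shows all three fingers golden side up, one per lane. Next is the lever.

Request:
move_arm:
  moves:
    - [[10,-125,-111],0,0.1]
    - [[10,-125,-111],0,0.1]
    - [[10,-125,-111],0,0.1]
    - [[10,-125,-111],0,0.1]
    - [[50,-125,-111],0,0.1]
    - [[50,-125,-111],0,0.1]
    - [[50,-125,-111],0,0.1]

```text
time_s: 17.8
position: [0.5288, 0.1006, 0.1357]
tcp_rot: [-0.515, 0.484, 0.517, 0.483]
ft_force: [0.9, -0.1, -0.0]
gripper_width: 0.0515
```

```bash
python3 - <<'E'
from h import *
q=T[2]+np.pi/2
wp((fr(T,-.08*np.cos(.4),-.168,.055+.08*np.sin(.4)-.010),q))
L=lambda j:np.array(fr(T,-.08*np.cos(.4+j),-.168,.08*np.sin(.4+j)))
Rt=R.from_quat(manip.sense()["tcp_rot"])
for j in np.arange(0,2.02,.11): print(round(j,2),np.round(Rt.inv().apply(L(j)-L(0))*1000).tolist())
E
```

```text
t 17.8 pos [0.5288 0.1006 0.1357] jaw 1.636 xaxis [-0.003  0.    -1.   ] w 0.0515 F [ 0.9 -0.1 -0. ] j6 -1.61
[59.6, 8.4, -1.2] turn 0.001
0.0 [0.0, 0.0, 0.0]
0.11 [-8.0, -4.0, 0.0]
0.22 [-15.0, -9.0, 0.0]
0.33 [-22.0, -14.0, -0.0]
0.44 [-28.0, -20.0, -0.0]
0.55 [-34.0, -27.0, -0.0]
0.66 [-39.0, -34.0, -0.0]
0.77 [-43.0, -42.0, -0.0]
0.88 [-46.0, -51.0, -0.0]
0.99 [-48.0, -59.0, -0.0]
1.1 [-49.0, -68.0, -0.0]
1.21 [-49.0, -77.0, -0.0]
1.32 [-48.0, -85.0, -0.0]
1.43 [-46.0, -94.0, -0.0]
1.54 [-44.0, -102.0, -0.0]
1.65 [-40.0, -110.0, -0.0]
1.76 [-36.0, -118.0, -0.0]
1.87 [-30.0, -125.0, -0.0]
1.98 [-24.0, -132.0, -0.0]
```

Request:
move_arm:
  moves:
    - [[30,7,-1],0,0.1]
    - [[59,7,-1],0,0.1]
    - [[59,7,-1],0,0.1]
    - [[59,7,-1],0,-1]
    - [[59,7,-1],0,-1]
    - [[59,7,-1],0,-1]
    - [[59,7,-1],0,-1]
    - [[59,7,-1],0,-1]
  grip_force: 30

```text
time_s: 18.6
position: [0.5247, 0.1008, 0.0795]
tcp_rot: [0.516, -0.482, -0.516, -0.486]
ft_force: [-0.2, 4.8, 5.1]
gripper_width: 0.0247
```

```bash
python3 - <<'E'
from h import *
wp((fr(T,-.08*np.cos(.4),-.168,.055+.08*np.sin(.4)-.010),T[2]+np.pi/2))
E
```

```text
t 18.6 pos [0.5247 0.1008 0.0795] jaw 1.635 xaxis [ 0.004  0.004 -1.   ] w 0.0247 F [-0.2  4.8  5.1] j6 -1.61
[3.3, 4.5, -1.6] turn -0.0
```

Request:
move_arm:
  moves:
    - [[-8,-4,0],0,-1]
    - [[-15,-9,0],0,-1]
    - [[-22,-14,0],0,-1]
    - [[-28,-20,0],0,-1]
    - [[-34,-27,0],0,-1]
    - [[-39,-34,0],0,-1]
    - [[-43,-42,0],0,-1]
    - [[-46,-51,0],0,-1]
    - [[-46,-51,0],0,-1]

```text
time_s: 19.5
position: [0.5732, 0.104, 0.1243]
tcp_rot: [-0.515, 0.483, 0.518, 0.484]
ft_force: [-3.8, 4.6, 3.7]
gripper_width: 0.0246
```

```bash
python3 - <<'E'
from h import *
a=.4+.88;wp((fr(T,-.08*np.cos(a),-.168,.055+.08*np.sin(a)-.010),T[2]+np.pi/2))
it=shot("top"); h=cv2.cvtColor(it,cv2.COLOR_BGR2HSV); ys,xs=np.nonzero(cv2.inRange(h,(0,150,80),(6,255,255))); print(len(xs),xs.mean() if len(xs) else 0,ys.mean() if len(xs) else 0)
im=shot("side"); h=cv2.cvtColor(im,cv2.COLOR_BGR2HSV); M=cv2.inRange(h,(0,150,80),(6,255,255));M[:190]=0;M[280:]=0;ys,xs=np.nonzero(M);print(len(xs),np.median(xs),np.median(ys),proj("side",[fr(T,-.08*np.cos(a),-.168,.055+.08*np.sin(a))]))
cv2.imwrite("pics/swing.png",im)
E
```

```text
t 19.5 pos [0.5732 0.104  0.1243] jaw 1.636 xaxis [-0.003  0.003 -1.   ] w 0.0246 F [-3.8  4.6  3.7] j6 -1.61
[2.6, 2.3, -1.7] turn 0.0
0 0 0
21 335.0 220.0 [[336.62860115 220.97603916]]
```

Ball is following. I'll complete the swing.

Request:
move_arm:
  moves:
    - [[-2,-8,0],0,-1]
    - [[-3,-17,0],0,-1]
    - [[-3,-26,0],0,-1]
    - [[-2,-34,0],0,-1]
    - [[0,-43,0],0,-1]
    - [[2,-51,0],0,-1]
    - [[6,-59,0],0,-1]
    - [[10,-67,0],0,-1]
    - [[16,-74,0],0,-1]
    - [[22,-81,0],0,-1]
    - [[23,-82,0],0,-1]
    - [[23,-82,0],0,-1]
    - [[23,-82,0],0,-1]
    - [[23,-82,0],0,-1]
    - [[23,-82,0],0,-1]

```text
time_s: 21.1
position: [0.6568, 0.1094, 0.1024]
tcp_rot: [-0.516, 0.482, 0.516, 0.485]
ft_force: [-1.0, 4.9, 2.7]
gripper_width: 0.0244
```

```bash
python3 - <<'E'
from h import *
a=.4+1.98;wp((fr(T,-.08*np.cos(a),-.168,.055+.08*np.sin(a)-.010),T[2]+np.pi/2))
im=shot("side"); it=shot("top"); 
a=cv2.resize(im[140:260,250:370],None,fx=4,fy=4,interpolation=cv2.INTER_CUBIC); b=cv2.resize(it[150:270,190:290+20],None,fx=2.7,fy=2.7,interpolation=cv2.INTER_CUBIC)
c=np.zeros((480,480+b.shape[1],3),np.uint8);c[:,:480]=a;c[:b.shape[0],480:]=b; cv2.imwrite("pics/p4.png",c)
E
```

```text
t 21.1 pos [0.6568 0.1094 0.1024] jaw 1.637 xaxis [ 0.003  0.003 -1.   ] w 0.0244 F [-1.   4.9  2.7] j6 -1.6
[2.2, 5.3, -1.7] turn 0.001
```

View pics/p4.png

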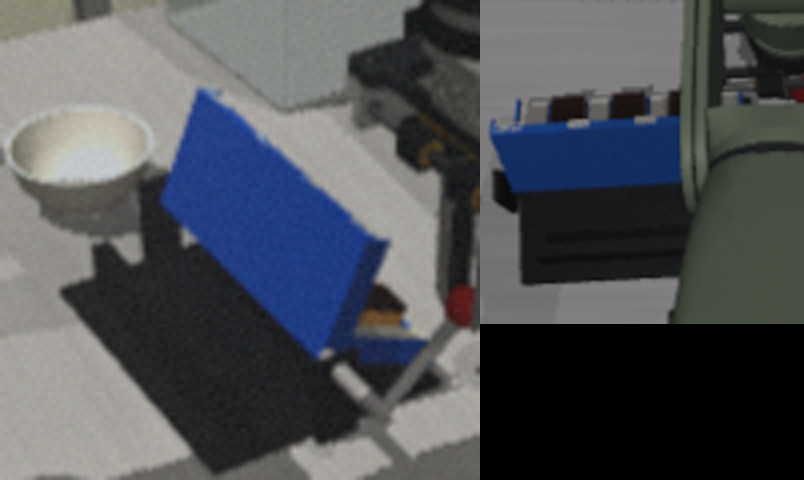

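p4 shows dark chocolate tops on the landing plate in the lanes. Now I'll bring the tray back to 1.57 and release.

Request:
move_arm:
  moves:
    - [[-6,7,0],0,-1]
    - [[-11,14,0],0,-1]
    - [[-16,21,0],0,-1]
    - [[-20,28,0],0,-1]
    - [[-20,28,0],0,-1]
    - [[-20,28,0],0,-1]
    - [[-20,28,0],0,0.1]
    - [[-20,28,0],0,0.1]
    - [[-20,28,0],0,0.1]
    - [[-70,28,0],0,0.1]
    - [[-90,28,0],0,0.1]
    - [[-90,28,-50],0,0.1]
    - [[-90,28,-100],0,0.1]
    - [[-90,28,-150],0,0.1]
    - [[-90,28,-200],0,0.1]
    - [[-90,28,-200],0,0.1]

```text
time_s: 22.8
position: [0.6408, -0.1014, 0.1905]
tcp_rot: [0.515, -0.486, -0.513, -0.485]
ft_force: [-0.1, 0.7, -0.9]
gripper_width: 0.0517
```

```bash
python3 - <<'E'
from h import *
im=shot("side"); it=shot("top"); cv2.imwrite("pics/t5.png",it)
a=cv2.resize(im[140:260,250:370],None,fx=4,fy=4,interpolation=cv2.INTER_CUBIC); b=cv2.resize(it[150:270,190:290+40],None,fx=2.28,fy=4,interpolation=cv2.INTER_CUBIC)
c=np.zeros((480,800,3),np.uint8);c[:,:480]=a;c[:,480:480+b.shape[1]]=b[:,:320]; cv2.imwrite("pics/p5.png",c)
h=cv2.cvtColor(it,cv2.COLOR_BGR2HSV); ys,xs=np.nonzero(cv2.inRange(h,(0,150,80),(6,255,255))); print(len(xs),xs.mean(),ys.mean(),on("top",(xs.mean(),ys.mean()),.1287))
M=cv2.inRange(cv2.cvtColor(im,cv2.COLOR_BGR2HSV),(0,150,80),(6,255,255));M[:190]=0;M[280:]=0;Y,X=np.nonzero(M);print(tri((xs.mean(),ys.mean()),(X.mean(),Y.mean())))
print(fr(T,-.08*np.cos(1.97),-.168,.1287)); wp()
g=it.max(2)<75
for l in (-.058,0,.058): # dark chocolate profile along lane at z .073
    xs=np.arange(.0,.1,.004); print([int(it[tuple(np.round(proj("top",[fr(T,x,l,.073)])[0]).astype(int)[::-1])].astype(int)[[2,0]].dot([1,0])) for x in xs])
E
```

```text
72 310.2361111111111 193.04166666666666 [0.62505014 0.10685211 0.1287    ]
(array([0.62453256, 0.10639277, 0.13312853]), np.float64(0.0012439354110301965))
[np.float64(0.6249414277944007), np.float64(0.10567451284734078), 0.1287]
t 22.9 pos [ 0.6406 -0.0956  0.1903] jaw 1.633 xaxis [-0.001  0.    -1.   ] w 0.0516 F [-0.4 -0.9  0.2] j6 -1.91
[23, 22, 24, 30, 33, 30, 24, 37, 39, 43, 43, 42, 42, 42, 42, 43, 41, 42, 43, 42, 42, 43, 55, 88, 114]
[21, 19, 18, 29, 31, 30, 24, 30, 34, 42, 41, 40, 41, 40, 41, 42, 42, 42, 41, 40, 42, 40, 67, 91, 107]
[18, 19, 20, 24, 31, 26, 23, 33, 39, 41, 40, 41, 40, 39, 41, 41, 41, 41, 41, 40, 40, 41, 70, 90, 107]
```

View pics/p5.png

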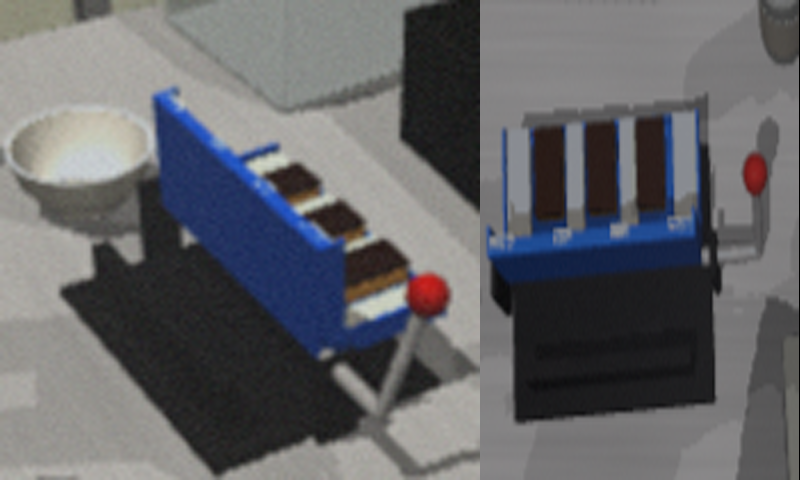

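p5 shows all three fingers lying flat, chocolate up, with the tray at about 1.57 (ball within 1 mm of the model).

```bash
cat >> h.py <<'E'
def choc(im,pts,z):
    out=[]; h=im.astype(int)
    m=((h[:,:,2]<75)&(h[:,:,2]>h[:,:,0]+6)&(h[:,:,2]>=h[:,:,1]+4)).astype(np.uint8)*255
    for c in cv2.findContours(cv2.morphologyEx(m,cv2.MORPH_OPEN,np.ones((3,3))),0,2)[0]:
        if cv2.contourArea(c)<100: continue
        w=np.array([on("top",q,z)[:2] for q in c[:,0].astype(float)])*1000
        r=cv2.minAreaRect(w.astype(np.float32))
        if min(np.hypot(*(np.array(p[:2])*1000-r[0])) for p in pts)<25: out.append(r); print("choc",np.round(r[0],1),np.round(r[1],1),round(r[2],1))
    return out
E
python3 - <<'E'
from h import *
it=cv2.imread("pics/t5.png")
P3=[fr(T,.058,l,.073) for l in(-.058,0,.058)]; print(np.round(P3,4))
choc(it,P3,.073)
q=T[2]+np.pi/2
wp((fr(T,.058,-.058,.15),q))
E
```

```text
[[0.6446 0.2172 0.073 ]
 [0.6409 0.2751 0.073 ]
 [0.6371 0.3329 0.073 ]]
choc [637.7 329.8] [56.2 27.1] 2.5
choc [644.6 223.2] [53.5 29.4] 1.8
choc [641.8 274.7] [57.  27.4] 5.4
t 22.9 pos [ 0.6406 -0.0956  0.1903] jaw 1.633 xaxis [-0.001  0.    -1.   ] w 0.0516 F [-0.4 -0.9  0.2] j6 -1.91
[40.4, -23.4, 312.0] turn -0.003
```

Request:
move_arm:
  moves:
    - [[0,-23,318],0,0.1]
    - [[0,-23,318],0,0.1]
    - [[0,-23,318],0,0.1]
    - [[0,-23,318],0,0.1]
    - [[0,-23,318],0,0.1]
    - [[0,-23,318],0,0.1]
    - [[0,-23,318],0,0.1]
    - [[30,-23,318],0,0.1]
    - [[70,-23,318],0,0.1]
    - [[90,-23,318],0,0.1]
    - [[90,-23,318],0,0.1]
    - [[90,-23,318],0,0.1]

```text
time_s: 24.1
position: [0.6429, 0.2254, 0.1007]
tcp_rot: [-0.516, 0.483, 0.516, 0.483]
ft_force: [-0.0, 0.3, 0.7]
gripper_width: 0.0517
```

```bash
python3 - <<'E'
from h import *
wp(((.6446,.2225,.0655),T[2]+np.pi/2))
E
```

```text
t 24.1 pos [0.6429 0.2254 0.1007] jaw 1.637 xaxis [-0. -0. -1.] w 0.0517 F [-0.   0.3  0.7] j6 -1.43
[35.2, -1.5, -3.0] turn 0.001
```

Request:
move_arm:
  moves:
    - [[25,-1,-3],0,0.1]
    - [[35,-1,-3],0,0.1]
    - [[35,-1,-3],0,0.1]
    - [[35,-1,-3],0,-1]
    - [[35,-1,-3],0,-1]
    - [[35,-1,-3],0,-1]
    - [[35,-1,-3],0,-1]
    - [[35,-1,-3],0,-1]
    - [[0,-1,-3],0,-1]
    - [[-50,-1,-3],0,-1]
    - [[-80,-1,-3],0,-1]
    - [[-80,-1,-3],0,-1]
  grip_force: 25

```text
time_s: 25.3
position: [0.6483, 0.2228, 0.1876]
tcp_rot: [0.519, -0.48, -0.513, -0.487]
ft_force: [0.7, -0.3, 0.0]
gripper_width: 0.0297
```

```bash
python3 - <<'E'
from h import *
S=(.425,-.2805,-.021); q=S[2]+np.pi/2
print([np.round(fr(S,x,0,.065),4) for x in(.037,.103,.169)])
wp((fr(S,.169,0,.15),q),(fr(S,.169,0,.066),q))
E
```

```text
[array([ 0.462 , -0.2813,  0.065 ]), array([ 0.528 , -0.2827,  0.065 ]), array([ 0.594, -0.284,  0.065])]
t 25.3 pos [0.6483 0.2228 0.1876] jaw 1.636 xaxis [ 0.012  0.002 -1.   ] w 0.0297 F [ 0.7 -0.3  0. ] j6 -1.43
[35.8, 87.7, -502.3] turn 0.086
[119.7, 88.8, -502.4] turn 0.086
```

Request:
move_arm:
  moves:
    - [[0,84,-502],0.086,-1]
    - [[0,84,-502],0.086,-1]
    - [[0,84,-502],0.086,-1]
    - [[0,84,-502],0.086,-1]
    - [[0,84,-502],0.086,-1]
    - [[0,84,-502],0.086,-1]
    - [[0,84,-502],0.086,-1]
    - [[0,84,-502],0.086,-1]
    - [[0,84,-502],0.086,-1]
    - [[0,84,-502],0.086,-1]
    - [[0,84,-502],0.086,-1]
    - [[0,84,-502],0.086,-1]
    - [[30,84,-502],0.086,-1]
    - [[60,84,-502],0.086,-1]
    - [[75,84,-502],0.086,-1]
    - [[75,84,-502],0.086,-1]
    - [[75,84,-502],0.086,-1]

```text
time_s: 27.0
position: [0.5937, -0.2834, 0.1057]
tcp_rot: [-0.495, 0.505, 0.495, 0.505]
ft_force: [-0.5, 0.9, 0.4]
gripper_width: 0.0298
```

```bash
python3 - <<'E'
from h import *
S=(.425,-.2805,-.021); q=S[2]+np.pi/2
wp((fr(S,.167,0,.066),q))
im=shot("side");crop(im,340,230,620,430,2.8,"p6")
E
```

```text
t 27.0 pos [ 0.5937 -0.2834  0.1057] jaw 1.551 xaxis [ 0.  0. -1.] w 0.0298 F [-0.5  0.9  0.4] j6 -2.13
[39.7, 1.8, -0.7] turn 0.002
```

View pics/p6.png

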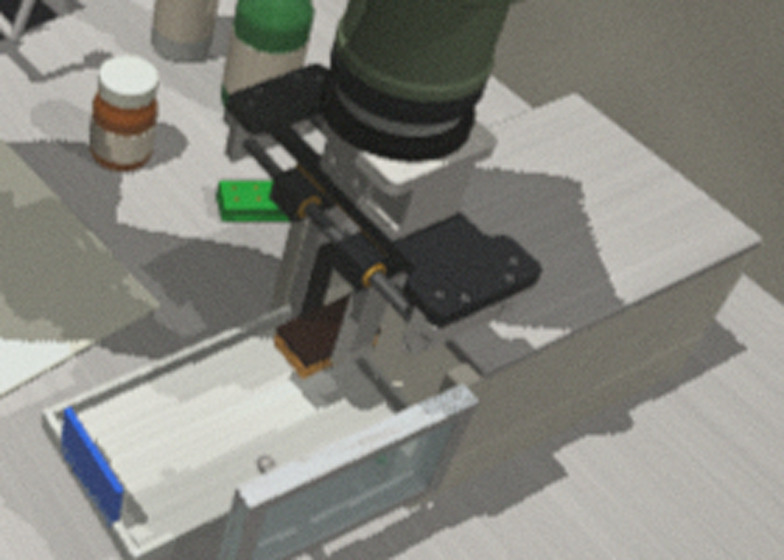

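p6 shows C held chocolate up over the far end of the shelf, at crop (320,340), clear of the roof. I'll place it.

Request:
move_arm:
  moves:
    - [[20,1,-1],0,-1]
    - [[36,1,-1],0,-1]
    - [[40,1,-1],0,-1]
    - [[40,1,-1],0,-1]
    - [[40,1,-1],0,-1]
    - [[40,1,-1],0,0.0]
    - [[40,1,-1],0,0.0]
    - [[40,1,-1],0,0.0]
    - [[40,1,-1],0,0.1]
    - [[0,1,-1],0,0.1]
    - [[-50,1,-1],0,0.1]
    - [[-80,1,-1],0,0.1]
    - [[-80,1,-1],0,0.1]

```text
time_s: 28.35
position: [0.5958, -0.2878, 0.1928]
tcp_rot: [-0.499, 0.504, 0.49, 0.506]
ft_force: [0.5, 0.2, 0.0]
gripper_width: 0.052
```

```bash
python3 - <<'E'
from h import *
it=shot("top"); choc(it,[(.6378,.3298),(.6418,.2747)],.073)
wp(((.6418,.2747,.0655),T[2]+np.pi/2))
E
```

```text
choc [641.8 274.8] [55.1 27.4] 4.9
choc [638.8 329.9] [58.1 27.1] 2.5
t 28.4 pos [ 0.594  -0.2866  0.189 ] jaw 1.55 xaxis [ 0.006 -0.004 -1.   ] w 0.0517 F [-0.9 -0.7 -1.1] j6 -2.13
[121.7, -35.3, 562.7] turn -0.086
```

Request:
move_arm:
  moves:
    - [[0,-38,560],-0.086,0.1]
    - [[0,-38,560],-0.086,0.1]
    - [[0,-38,560],-0.086,0.1]
    - [[0,-38,560],-0.086,0.1]
    - [[0,-38,560],-0.086,0.1]
    - [[0,-38,560],-0.086,0.1]
    - [[0,-38,560],-0.086,0.1]
    - [[0,-38,560],-0.086,0.1]
    - [[0,-38,560],-0.086,0.1]
    - [[0,-38,560],-0.086,0.1]
    - [[0,-38,560],-0.086,0.1]
    - [[0,-38,560],-0.086,0.1]
    - [[40,-38,560],-0.086,0.1]
    - [[85,-38,560],-0.086,0.1]
    - [[85,-38,560],-0.086,0.1]
    - [[85,-38,560],-0.086,0.1]

```text
time_s: 30.0
position: [0.6401, 0.2724, 0.0979]
tcp_rot: [-0.515, 0.485, 0.517, 0.482]
ft_force: [0.6, -0.1, 0.2]
gripper_width: 0.052
```

```bash
python3 - <<'E'
from h import *
wp(((.6418,.2747,.0655),T[2]+np.pi/2))
E
```

```text
t 30.0 pos [0.6401 0.2724 0.0979] jaw 1.635 xaxis [-0.005 -0.002 -1.   ] w 0.052 F [ 0.6 -0.1  0.2] j6 -1.36
[32.4, -2.1, 2.2] turn -0.0
```

Request:
move_arm:
  moves:
    - [[24,-1,2],0,0.1]
    - [[34,-1,2],0,0.1]
    - [[34,-1,2],0,0.1]
    - [[34,-1,2],0,-1]
    - [[34,-1,2],0,-1]
    - [[34,-1,2],0,-1]
    - [[34,-1,2],0,-1]
    - [[34,-1,2],0,-1]
    - [[0,-1,2],0,-1]
    - [[-50,-1,2],0,-1]
    - [[-84,-1,2],0,-1]
    - [[-84,-1,2],0,-1]
    - [[-84,-1,2],0,-1]

```text
time_s: 31.3
position: [0.643, 0.2759, 0.1852]
tcp_rot: [0.516, -0.483, -0.516, -0.484]
ft_force: [-1.0, 0.4, -0.2]
gripper_width: 0.0293
```

```bash
python3 - <<'E'
from h import *
S=(.425,-.2805,-.021); q=S[2]+np.pi/2
it=shot("top"); choc(it,[fr(S,.167,0,0)],.073)
wp((fr(S,.103,0,.066),q))
E
```

```text
choc [ 592.2 -284.1] [31.4 55.3] 88.3
t 31.4 pos [0.6418 0.2754 0.1829] jaw 1.636 xaxis [-0.002 -0.001 -1.   ] w 0.0297 F [ 0.8 -0.6 -0.5] j6 -1.35
[117.6, 149.7, -549.4] turn 0.086
```

Request:
move_arm:
  moves:
    - [[0,150,-549],0.086,-1]
    - [[0,150,-549],0.086,-1]
    - [[0,150,-549],0.086,-1]
    - [[0,150,-549],0.086,-1]
    - [[0,150,-549],0.086,-1]
    - [[0,150,-549],0.086,-1]
    - [[0,150,-549],0.086,-1]
    - [[0,150,-549],0.086,-1]
    - [[0,150,-549],0.086,-1]
    - [[0,150,-549],0.086,-1]
    - [[0,150,-549],0.086,-1]
    - [[0,150,-549],0.086,-1]
    - [[0,150,-549],0.086,-1]
    - [[30,150,-549],0.086,-1]
    - [[60,150,-549],0.086,-1]
    - [[75,150,-549],0.086,-1]
    - [[75,150,-549],0.086,-1]
    - [[75,150,-549],0.086,-1]

```text
time_s: 33.15
position: [0.5292, -0.2809, 0.1095]
tcp_rot: [-0.495, 0.505, 0.495, 0.505]
ft_force: [0.2, -0.9, -0.8]
gripper_width: 0.0296
```

```bash
python3 - <<'E'
from h import *
S=(.425,-.2805,-.021); q=S[2]+np.pi/2
wp((fr(S,.102,0,.066),q))
E
```

```text
t 33.1 pos [ 0.5292 -0.2809  0.1095] jaw 1.551 xaxis [-0.  0. -1.] w 0.0296 F [ 0.2 -0.9 -0.8] j6 -2.18
[43.5, 2.2, -1.8] turn 0.002
```

Request:
move_arm:
  moves:
    - [[20,2,-2],0,-1]
    - [[39,2,-2],0,-1]
    - [[43,2,-2],0,-1]
    - [[43,2,-2],0,-1]
    - [[43,2,-2],0,-1]
    - [[43,2,-2],0,0.0]
    - [[43,2,-2],0,0.0]
    - [[43,2,-2],0,0.0]
    - [[43,2,-2],0,0.1]
    - [[0,2,-2],0,0.1]
    - [[-50,2,-2],0,0.1]
    - [[-80,2,-2],0,0.1]
    - [[-80,2,-2],0,0.1]
    - [[-80,2,-2],0,0.1]

```text
time_s: 34.55
position: [0.527, -0.284, 0.1901]
tcp_rot: [-0.495, 0.505, 0.494, 0.505]
ft_force: [0.5, -0.2, -0.7]
gripper_width: 0.0515
```

```bash
python3 - <<'E'
from h import *
it=shot("top"); choc(it,[(.6378,.3298),(.528,-.283),(.592,-.284)],.073)
wp(((.6383,.3298,.0655),T[2]+np.pi/2))
E
```

```text
choc [637.7 329.8] [56.3 27. ] 2.5
t 34.6 pos [ 0.5261 -0.2833  0.1883] jaw 1.55 xaxis [-0.002  0.001 -1.   ] w 0.0516 F [ 0.5  0.6 -0.2] j6 -2.19
[123.4, -99.7, 615.2] turn -0.086
```

Request:
move_arm:
  moves:
    - [[0,-100,615],-0.086,0.1]
    - [[0,-100,615],-0.086,0.1]
    - [[0,-100,615],-0.086,0.1]
    - [[0,-100,615],-0.086,0.1]
    - [[0,-100,615],-0.086,0.1]
    - [[0,-100,615],-0.086,0.1]
    - [[0,-100,615],-0.086,0.1]
    - [[0,-100,615],-0.086,0.1]
    - [[0,-100,615],-0.086,0.1]
    - [[0,-100,615],-0.086,0.1]
    - [[0,-100,615],-0.086,0.1]
    - [[0,-100,615],-0.086,0.1]
    - [[0,-100,615],-0.086,0.1]
    - [[0,-100,615],-0.086,0.1]
    - [[40,-100,615],-0.086,0.1]
    - [[85,-100,615],-0.086,0.1]
    - [[85,-100,615],-0.086,0.1]
    - [[85,-100,615],-0.086,0.1]

```text
time_s: 36.4
position: [0.6379, 0.327, 0.1021]
tcp_rot: [-0.515, 0.486, 0.517, 0.482]
ft_force: [0.5, 1.4, 0.5]
gripper_width: 0.0516
```

```bash
python3 - <<'E'
from h import *
wp(((.6383,.3298,.0655),T[2]+np.pi/2))
E
```

```text
t 36.4 pos [0.6379 0.327  0.1021] jaw 1.635 xaxis [-0.005 -0.002 -1.   ] w 0.0516 F [0.5 1.4 0.5] j6 -1.28
[36.6, -0.8, 2.8] turn -0.001
```

Request:
move_arm:
  moves:
    - [[26,0,2],0,0.1]
    - [[37,0,2],0,0.1]
    - [[37,0,2],0,0.1]
    - [[37,0,2],0,-1]
    - [[37,0,2],0,-1]
    - [[37,0,2],0,-1]
    - [[37,0,2],0,-1]
    - [[37,0,2],0,-1]
    - [[0,0,2],0,-1]
    - [[-50,0,2],0,-1]
    - [[-80,0,2],0,-1]
    - [[-80,0,2],0,-1]
    - [[-80,0,2],0,-1]

```text
time_s: 37.7
position: [0.6395, 0.331, 0.1848]
tcp_rot: [0.516, -0.483, -0.516, -0.484]
ft_force: [-0.7, 0.6, -1.1]
gripper_width: 0.0295
```

```bash
python3 - <<'E'
from h import *
S=(.425,-.2805,-.021); q=S[2]+np.pi/2
it=shot("top"); choc(it,[fr(S,.167,0,0),fr(S,.103,0,0)],.073)
wp((fr(S,.037,0,.066),q))
E
```

```text
choc [ 526.1 -283.3] [28.8 54.6] 88.3
choc [ 592.3 -284.2] [31.4 55.4] 88.3
t 37.8 pos [0.6384 0.3305 0.1826] jaw 1.636 xaxis [-0.003 -0.001 -1.   ] w 0.0294 F [-0.1 -0.5 -1.1] j6 -1.28
[117.8, 215.5, -598.9] turn 0.086
```

Request:
move_arm:
  moves:
    - [[0,215,-599],0.086,-1]
    - [[0,215,-599],0.086,-1]
    - [[0,215,-599],0.086,-1]
    - [[0,215,-599],0.086,-1]
    - [[0,215,-599],0.086,-1]
    - [[0,215,-599],0.086,-1]
    - [[0,215,-599],0.086,-1]
    - [[0,215,-599],0.086,-1]
    - [[0,215,-599],0.086,-1]
    - [[0,215,-599],0.086,-1]
    - [[0,215,-599],0.086,-1]
    - [[0,215,-599],0.086,-1]
    - [[0,215,-599],0.086,-1]
    - [[0,215,-599],0.086,-1]
    - [[0,215,-599],0.086,-1]
    - [[30,215,-599],0.086,-1]
    - [[60,215,-599],0.086,-1]
    - [[75,215,-599],0.086,-1]
    - [[75,215,-599],0.086,-1]
    - [[75,215,-599],0.086,-1]

```text
time_s: 39.75
position: [0.4638, -0.2792, 0.1088]
tcp_rot: [-0.495, 0.505, 0.496, 0.505]
ft_force: [-0.4, -0.2, 0.3]
gripper_width: 0.0295
```

```bash
python3 - <<'E'
from h import *
S=(.425,-.2805,-.021); q=S[2]+np.pi/2
wp((fr(S,.036,0,.066),q))
E
```

```text
t 39.8 pos [ 0.4638 -0.2792  0.1088] jaw 1.552 xaxis [-0.002  0.001 -1.   ] w 0.0295 F [-0.4 -0.2  0.3] j6 -2.25
[42.8, 2.7, -2.2] turn 0.002
```

Request:
move_arm:
  moves:
    - [[20,2,-2],0,-1]
    - [[39,2,-2],0,-1]
    - [[43,2,-2],0,-1]
    - [[43,2,-2],0,-1]
    - [[43,2,-2],0,-1]
    - [[43,2,-2],0,0.0]
    - [[43,2,-2],0,0.0]
    - [[43,2,-2],0,0.0]
    - [[43,2,-2],0,0.1]
    - [[0,2,-2],0,0.1]
    - [[-50,2,-2],0,0.1]
    - [[-60,50,-2],0,0.1]
    - [[-60,80,-2],0,-1]
    - [[-60,80,-2],0,-1]
    - [[-60,80,-2],0,-1]
    - [[-60,80,-2],0,-1]
    - [[-60,80,-2],0,-1]

```text
time_s: 41.45
position: [0.3846, -0.2811, 0.1691]
tcp_rot: [-0.495, 0.505, 0.495, 0.505]
ft_force: [0.1, -0.1, 0.9]
gripper_width: 0.0153
```

```bash
python3 - <<'E'
from h import *
S=(.425,-.2805,-.021); q=S[2]+np.pi/2
it=shot("top"); im=shot("side"); choc(it,[fr(S,x,0,0) for x in (.037,.102,.167)],.073)
wp((fr(S,-.03,0,.17),q),(fr(S,-.03,0,.077),q))
crop(im,340,230,620,430,2.8,"p7")
E
```

```text
choc [ 462.5 -280.1] [30.9 50.7] 88.3
choc [ 525.9 -282.1] [31.2 54.4] 88.3
choc [ 588.  -283.1] [47.1 32.4] 4.3
t 41.5 pos [ 0.3845 -0.2811  0.1691] jaw 1.551 xaxis [-0.     0.001 -1.   ] w 0.0072 F [-0.2  0.2 -0.4] j6 -2.36
[-0.9, -10.5, 1.4] turn 0.001
[92.1, -10.5, 1.4] turn 0.001
```

View pics/p7.png

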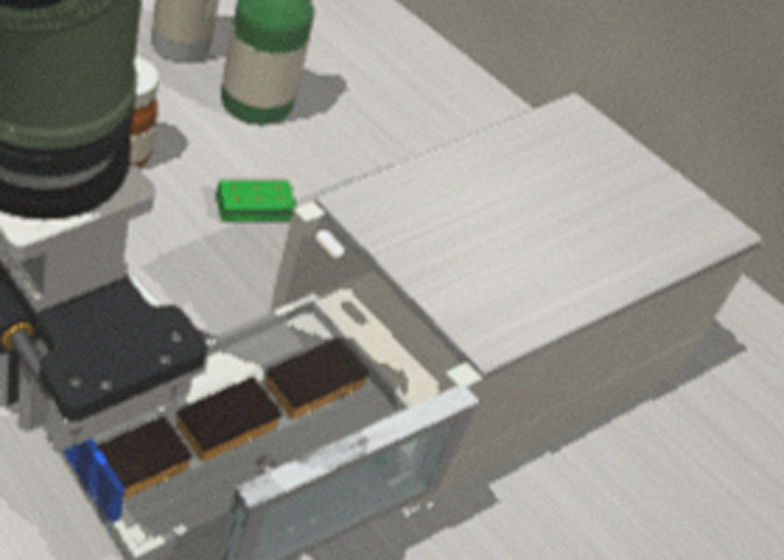

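p7 shows all three lying flat in a row on the shelf, chocolate up. Now I'll push the shelf in by its tab.

Request:
move_arm:
  moves:
    - [[50,0,1],0,-1]
    - [[92,0,1],0,-1]
    - [[92,0,1],0,-1]
    - [[92,-20,1],0,-1]
    - [[92,-26,1],0,-1]
    - [[92,-32,1],0,-1]
    - [[92,-38,1],0,-1]
    - [[92,-46,1],0,-1]
    - [[92,-56,1],0,-1]
    - [[92,-66,1],0,-1]
    - [[92,-78,1],0,-1]
    - [[92,-90,1],0,-1]
    - [[92,-102,1],0,-1]
    - [[92,-114,1],0,-1]
    - [[92,-126,1],0,-1]
    - [[92,-138,1],0,-1]
    - [[92,-150,1],0,-1]
    - [[92,-158,1],0,-1]
    - [[92,-160,1],0,-1]
    - [[92,-160,1],0,-1]

```text
time_s: 43.55
position: [0.5444, -0.2832, 0.0773]
tcp_rot: [-0.495, 0.505, 0.495, 0.505]
ft_force: [0.2, 0.6, 0.2]
gripper_width: 0.0006
```

```bash
python3 - <<'E'
from h import *
q=KP[2]+np.pi/2
wp((fr(KP,-.008,0,.077),q))
it=shot("top");h=cv2.cvtColor(it,cv2.COLOR_BGR2HSV);M=cv2.inRange(h,(105,120,60),(130,255,255));M[:,:420]=0;M[:,520:]=0;ys,xs=np.nonzero(M);print(len(xs), len(xs) and on("top",(xs.mean(),ys.max()),.1))
E
```

```text
t 43.5 pos [ 0.5444 -0.2832  0.0773] jaw 1.55 xaxis [ 0.001  0.    -1.   ] w 0.0006 F [0.2 0.6 0.2] j6 -2.17
[0.3, -65.1, 0.3] turn 0.0
5 [ 0.55496873 -0.25789065  0.1       ]
```

Request:
move_arm:
  moves:
    - [[0,-8,0],0,-1]
    - [[0,-16,0],0,-1]
    - [[0,-26,0],0,-1]
    - [[0,-36,0],0,-1]
    - [[0,-46,0],0,-1]
    - [[0,-54,0],0,-1]
    - [[0,-60,0],0,-1]
    - [[0,-62,0],0,-1]
    - [[0,-62,0],0,-1]

```text
time_s: 44.5
position: [0.6068, -0.285, 0.0778]
tcp_rot: [-0.495, 0.505, 0.494, 0.505]
ft_force: [-0.1, -1.0, -0.2]
gripper_width: 0.0001
```

Request:
move_arm:
  moves:
    - [[0,-2,0],0,-1]
    - [[0,-3,0],0,-1]
    - [[0,-3,0],0,-1]

```text
time_s: 44.8
position: [0.609, -0.2851, 0.0778]
tcp_rot: [-0.495, 0.505, 0.494, 0.505]
ft_force: [-1.2, -1.1, 0.4]
gripper_width: 0.0002
```

Request:
move_arm:
  moves:
    - [[0,-1,0],0,-1]
    - [[0,-2,0],0,-1]
    - [[0,-2,0],0,-1]

```text
time_s: 45.1
position: [0.6111, -0.2851, 0.0776]
tcp_rot: [-0.495, 0.505, 0.495, 0.505]
ft_force: [-2.0, -0.4, 1.0]
gripper_width: 0.0005
```

Request:
move_arm:
  moves:
    - [[0,-1,0],0,-1]
    - [[0,-2,0],0,-1]
    - [[0,-2,0],0,-1]

```text
time_s: 45.4
position: [0.6123, -0.285, 0.0775]
tcp_rot: [-0.494, 0.505, 0.495, 0.505]
ft_force: [-3.4, -0.6, 2.4]
gripper_width: 0.0007
```

Request:
move_arm:
  moves:
    - [[0,-1,0],0,-1]
    - [[0,-2,0],0,-1]
    - [[0,-2,0],0,-1]

```text
time_s: 45.7
position: [0.6123, -0.2849, 0.0775]
tcp_rot: [-0.493, 0.506, 0.496, 0.504]
ft_force: [-8.6, -1.0, 6.2]
gripper_width: 0.0007
```

Home stop reached: it halted at 0.612 and the force rose to 8.6 N. I'll back out, locate the door and go around it.

Request:
move_arm:
  moves:
    - [[0,20,0],0,-1]
    - [[0,60,0],0,-1]
    - [[-50,60,0],0,-1]
    - [[-100,60,0],0,-1]
    - [[-110,60,0],0,-1]
    - [[-110,60,0],0,-1]

```text
time_s: 46.3
position: [0.5575, -0.2849, 0.1914]
tcp_rot: [-0.498, 0.504, 0.492, 0.506]
ft_force: [-0.3, -0.1, -0.0]
gripper_width: 0.0003
```

```bash
python3 - <<'E'
from h import *
for u in((478,315),(470,308),(237,408),(243,420)): print("s",on("side",np.array(u)/2.8+[340,260],.139))
for u in((252,318),(265,320),(221,500),(250,492),(266,490)): print("t",on("top",np.array(u)/2.7+[420,80],.139))
print("model hinge",fr(KP,0,-.075,0), "free outer",fr(KP,-.15,-.087,0))
q=KP[2]+np.pi/2
wp((fr(KP,-.125,-.13,.19),q),(fr(KP,-.125,-.13,.10),q))
it=shot("top");im=shot("side"); a=cv2.resize(it[130:300,420:540],None,fx=3,fy=3); b=cv2.resize(im[230:430,340:620],None,fx=1.5,fy=1.5)
c=np.zeros((510,780,3),np.uint8);c[:,:360]=a;c[:300,360:780]=b;cv2.imwrite("pics/p8.png",c)
E
```

```text
s [ 0.61859294 -0.37227371  0.139     ]
s [ 0.61801037 -0.36691096  0.139     ]
s [ 0.46728051 -0.35745709  0.139     ]
s [ 0.46591517 -0.36432929  0.139     ]
t [ 0.61457665 -0.36137604  0.139     ]
t [ 0.61290867 -0.37232013  0.139     ]
t [ 0.45843036 -0.32887147  0.139     ]
t [ 0.46537236 -0.35327848  0.139     ]
t [ 0.46717389 -0.36666586  0.139     ]
model hinge [np.float64(0.6159251157599475), np.float64(-0.35948346310774415), 0] free outer [np.float64(0.46570620806605073), np.float64(-0.36833104872487815), 0]
t 46.3 pos [ 0.5575 -0.2849  0.1914] jaw 1.55 xaxis [ 0.008 -0.004 -1.   ] w 0.0003 F [-0.3 -0.1 -0. ] j6 -2.16
[1.4, 65.1, -128.3] turn 0.0
[91.4, 65.8, -127.9] turn 0.0
```

View pics/p8.png

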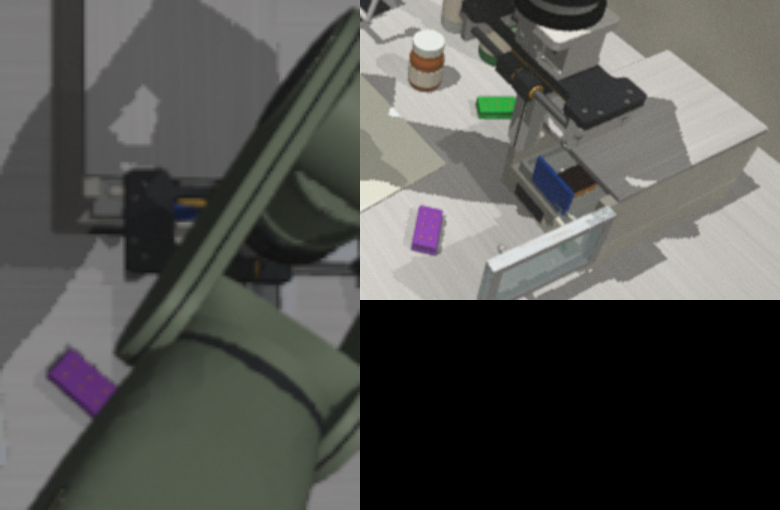

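p8 shows the shelf home, with its tab at the front plane and chocolate visible behind it. The door is open at about 90°.

Request:
move_arm:
  moves:
    - [[0,60,-50],0,-1]
    - [[0,60,-100],0,-1]
    - [[0,60,-128],0,-1]
    - [[0,60,-128],0,-1]
    - [[45,60,-128],0,-1]
    - [[90,60,-128],0,-1]
    - [[90,60,-128],0,-1]
    - [[90,60,-128],0,-1]

```text
time_s: 47.2
position: [0.4913, -0.4084, 0.0951]
tcp_rot: [-0.493, 0.505, 0.497, 0.505]
ft_force: [-0.3, -0.0, 0.8]
gripper_width: 0.0005
```

```bash
cat > door.py <<'E'
from h import *
wp()
s=manip.sense();Rt=R.from_quat(s["tcp_rot"])
for f in np.r_[1.57,np.arange(1.5,-.05,-.1),0,-.02,-.04]:
    c=.0125*abs(np.sin(f))+.008*abs(np.cos(f))+.012
    X=fr(KP,-.12*np.sin(f)-c*np.cos(f),-.075+.12*np.cos(f)-c*np.sin(f),.10)
    print(round(f,2),np.round(Rt.inv().apply(np.array(X)-s["position"])*1000).astype(int).tolist())
E
python3 door.py
```

```text
t 47.2 pos [ 0.4913 -0.4084  0.0951] jaw 1.551 xaxis [-0.003  0.004 -1.   ] w 0.0005 F [-0.3 -0.   0.8] j6 -2.38
1.57 [-5, -4, 27]
1.5 [-5, -2, 35]
1.4 [-5, -1, 47]
1.3 [-5, -1, 58]
1.2 [-5, -2, 70]
1.1 [-5, -4, 82]
1.0 [-5, -8, 94]
0.9 [-5, -13, 105]
0.8 [-4, -19, 116]
0.7 [-4, -26, 126]
0.6 [-4, -35, 136]
0.5 [-4, -44, 145]
0.4 [-4, -55, 153]
0.3 [-4, -66, 159]
0.2 [-4, -78, 165]
0.1 [-5, -91, 169]
-0.0 [-5, -104, 172]
0.0 [-5, -104, 172]
-0.02 [-5, -106, 172]
-0.04 [-5, -108, 172]
```

Request:
move_arm:
  moves:
    - [[0,-3,15],0,-1]
    - [[0,-3,27],0,-1]
    - [[0,-2,35],0,-1]
    - [[0,-1,47],0,-1]
    - [[0,-1,58],0,-1]
    - [[0,-2,70],0,-1]
    - [[0,-4,82],0,-1]
    - [[0,-8,94],0,-1]
    - [[0,-13,105],0,-1]
    - [[0,-19,116],0,-1]
    - [[0,-26,126],0,-1]
    - [[0,-35,136],0,-1]
    - [[0,-44,145],0,-1]
    - [[0,-55,153],0,-1]
    - [[0,-66,159],0,-1]
    - [[0,-72,162],0,-1]
    - [[0,-78,165],0,-1]
    - [[0,-78,165],0,-1]

```text
time_s: 49.0
position: [0.5744, -0.2467, 0.0974]
tcp_rot: [-0.495, 0.505, 0.495, 0.505]
ft_force: [-0.4, 0.0, 0.3]
gripper_width: 0.0004
```

```bash
python3 door.py | sed -n '1p;15,22p'
```

```text
t 49.0 pos [ 0.5744 -0.2467  0.0974] jaw 1.551 xaxis [ 0.  0. -1.] w 0.0004 F [-0.4  0.   0.3] j6 -2.09
0.3 [-3, 14, -4]
0.2 [-3, 2, 1]
0.1 [-3, -11, 5]
-0.0 [-3, -24, 8]
0.0 [-3, -24, 8]
-0.02 [-3, -26, 9]
-0.04 [-3, -28, 9]
```

Request:
move_arm:
  moves:
    - [[0,-5,3],0,-1]
    - [[0,-10,5],0,-1]
    - [[0,-14,6],0,-1]
    - [[0,-18,7],0,-1]
    - [[0,-22,8],0,-1]
    - [[0,-24,8],0,-1]
    - [[0,-24,8],0,-1]

```text
time_s: 49.7
position: [0.5985, -0.2394, 0.0975]
tcp_rot: [-0.495, 0.505, 0.495, 0.506]
ft_force: [-0.3, 0.3, 0.4]
gripper_width: 0.0004
```

Request:
move_arm:
  moves:
    - [[0,-1,0],0,-1]
    - [[0,-2,0],0,-1]
    - [[0,-2,0],0,-1]

```text
time_s: 50.0
position: [0.5993, -0.2393, 0.0975]
tcp_rot: [-0.494, 0.505, 0.495, 0.505]
ft_force: [-3.3, 0.1, 1.3]
gripper_width: 0.0007
```

Request:
move_arm:
  moves:
    - [[0,-1,0],0,-1]
    - [[0,-2,0],0,-1]
    - [[0,-2,0],0,-1]

```text
time_s: 50.3
position: [0.5992, -0.2393, 0.0975]
tcp_rot: [-0.493, 0.506, 0.497, 0.504]
ft_force: [-7.8, 1.4, 6.1]
gripper_width: 0.0006
```

Request:
move_arm:
  moves:
    - [[0,40,0],0,-1]
    - [[-50,60,50],0,0.1]
    - [[-90,60,100],0,0.1]
    - [[-90,60,150],0,0.1]
    - [[-90,60,200],0,0.1]
    - [[-90,60,250],0,0.1]
    - [[-90,60,250],0,0.1]
    - [[-90,60,250],0,0.1]

```text
time_s: 51.1
position: [0.5475, 0.0155, 0.1881]
tcp_rot: [-0.496, 0.503, 0.496, 0.505]
ft_force: [-0.7, -0.9, -0.0]
gripper_width: 0.0507
```

```bash
python3 - <<'E'
from h import *
q=T[2]+np.pi/2
a=1.97;wp((fr(T,-.08*np.cos(a),-.168,.19),q),(fr(T,-.08*np.cos(a),-.168,.055+.08*np.sin(a)-.010),q))
it=shot("top");im=shot("side");cv2.imwrite("pics/st9.png",it);cv2.imwrite("pics/ss9.png",im)
for l in("door","tray_knob"):
    for t in manip.trace(l,"top")[:2]:
        y,x=np.nonzero(t["pixels"]);print(l,round(t["score"],2),x.min(),x.max(),y.min(),y.max())
print("door shut, expected top corners px",proj("top",[fr(KP,-.012,-.075,.139),fr(KP,-.012,.075,.139),fr(KP,0,.075,.139)]).round(1).tolist())
E
```

```text
t 51.1 pos [0.5475 0.0155 0.1881] jaw 1.555 xaxis [ 0.002  0.001 -1.   ] w 0.0507 F [-0.7 -0.9 -0. ] j6 -1.69
[-1.6, -76.1, 91.3] turn -0.08
[69.7, -75.9, 91.2] turn -0.08
tray_knob 0.69 193 306 177 220
door shut, expected top corners px [[512.6, 202.3], [447.1, 200.5], [447.1, 195.4]]
```

Request:
move_arm:
  moves:
    - [[0,-77,92],-0.08,0.1]
    - [[0,-77,92],-0.08,0.1]
    - [[0,-77,92],-0.08,0.1]
    - [[0,-77,92],-0.08,0.1]
    - [[0,-77,92],-0.08,0.1]
    - [[0,-77,92],-0.08,0.1]
    - [[40,-77,92],-0.08,0.1]
    - [[68,-77,92],-0.08,0.1]
    - [[68,-77,92],-0.08,0.1]
    - [[68,-77,92],-0.08,0.1]
    - [[68,-77,92],-0.08,-1]
    - [[68,-77,92],-0.08,-1]
    - [[68,-77,92],-0.08,-1]
    - [[68,-77,92],-0.08,-1]
    - [[68,-77,92],-0.08,-1]
  grip_force: 30

```text
time_s: 52.8
position: [0.6271, 0.1074, 0.1217]
tcp_rot: [-0.513, 0.481, 0.516, 0.488]
ft_force: [0.7, 10.9, 1.9]
gripper_width: 0.0245
```

```bash
python3 - <<'E'
from h import *
q=T[2]+np.pi/2
a=1.97;wp((fr(T,-.08*np.cos(a),-.168,.055+.08*np.sin(a)-.010),q))
L=lambda j:np.array(fr(T,-.08*np.cos(.4+j),-.168,.08*np.sin(.4+j)))
Rt=R.from_quat(manip.sense()["tcp_rot"])
for j in np.arange(1.57,-.05,-.1): print(round(j,2),np.round(Rt.inv().apply(L(j)-L(1.57))*1000).tolist())
E
```

```text
t 52.8 pos [0.6271 0.1074 0.1217] jaw 1.631 xaxis [ 0.004  0.01  -1.   ] w 0.0245 F [ 0.7 10.9  1.9] j6 -1.6
[3.0, 2.3, -1.6] turn -0.005
1.57 [0.0, 0.0, 0.0]
1.47 [-3.0, 8.0, -0.0]
1.37 [-5.0, 15.0, -0.0]
1.27 [-6.0, 23.0, -0.0]
1.17 [-6.0, 31.0, -0.0]
1.07 [-6.0, 39.0, -0.0]
0.97 [-5.0, 47.0, -0.0]
0.87 [-3.0, 55.0, -0.0]
0.77 [-0.0, 62.0, -0.0]
0.67 [3.0, 70.0, -0.0]
0.57 [7.0, 76.0, -0.0]
0.47 [12.0, 83.0, -1.0]
0.37 [18.0, 89.0, -1.0]
0.27 [24.0, 94.0, -1.0]
0.17 [30.0, 99.0, -1.0]
0.07 [37.0, 103.0, -1.0]
-0.03 [44.0, 106.0, -1.0]
```

Request:
move_arm:
  moves:
    - [[-3,8,2],0,-1]
    - [[-5,15,2],0,-1]
    - [[-6,23,2],0,-1]
    - [[-6,31,2],0,-1]
    - [[-6,39,2],0,-1]
    - [[-5,47,2],0,-1]
    - [[-3,55,2],0,-1]
    - [[0,62,2],0,-1]
    - [[3,70,2],0,-1]
    - [[7,76,2],0,-1]
    - [[12,83,2],0,-1]
    - [[18,89,2],0,-1]
    - [[24,94,2],0,-1]
    - [[30,99,2],0,-1]
    - [[37,103,2],0,-1]
    - [[43,106,2],0,-1]
    - [[43,106,2],0,-1]
    - [[43,106,2],0,-1]
    - [[43,106,2],0,-1]

```text
time_s: 54.7
position: [0.5234, 0.1006, 0.0788]
tcp_rot: [0.515, -0.482, -0.514, -0.489]
ft_force: [3.1, 7.3, 1.1]
gripper_width: 0.0241
```

```bash
python3 - <<'E'
from h import *
q=T[2]+np.pi/2
wp((fr(T,-.08*np.cos(.4),-.168,.055+.08*np.sin(.4)-.010),q))
E
```

```text
t 54.7 pos [0.5234 0.1006 0.0788] jaw 1.629 xaxis [ 0.008  0.006 -1.   ] w 0.0241 F [3.1 7.3 1.1] j6 -1.61
[2.6, 3.1, -1.6] turn -0.006
```

Request:
move_arm:
  moves:
    - [[2,1,0],0,-1]
    - [[2,1,0],0,-1]
    - [[2,1,0],0,-1]
    - [[2,1,0],0,0.1]
    - [[2,1,0],0,0.1]
    - [[2,1,0],0,0.1]
    - [[-50,1,0],0,0.1]
    - [[-100,1,0],0,0.1]
    - [[-120,50,0],0,0.1]
    - [[-120,100,0],0,0.1]
    - [[-120,130,0],0,0.1]
    - [[-120,130,0],0,0.1]
    - [[-120,130,0],0,0.1]

```text
time_s: 56.0
position: [0.3901, 0.0897, 0.1965]
tcp_rot: [0.515, -0.485, -0.514, -0.485]
ft_force: [0.2, 0.1, 0.2]
gripper_width: 0.0516
```

```bash
python3 - <<'E'
from h import *
it=shot("top");im=shot("side")
R0=lambda i,n:np.argwhere(cv2.inRange(cv2.cvtColor(i,cv2.COLOR_BGR2HSV),(0,150,80),(6,255,255))*(np.arange(480)[:,None]>190)*(np.arange(480)[:,None]<280))[:,::-1]
a=R0(it,"t");b=R0(im,"s");print("knob top px",a.mean(0),"side",b.mean(0),"(start 313.4,239.6 / 317.4,242.1)")
c=np.zeros((600,800,3),np.uint8);c[:300,:400]=cv2.resize(it[100:325,180:480+0],(400,300));c[:300,400:]=cv2.resize(it[80:290,420:540],(400,300))
c[300:,:400]=cv2.resize(im[140:290,240:440],(400,300));c[300:,400:]=cv2.resize(im[240:440,400:640],(400,300));cv2.imwrite("pics/fin.png",c)
wp()
E
```

```text
knob top px [313.22222222 238.72222222] side [318.41304348 242.76086957] (start 313.4,239.6 / 317.4,242.1)
t 56.1 pos [0.3913 0.0897 0.1967] jaw 1.63 xaxis [ 0.001 -0.    -1.   ] w 0.0518 F [-0.4  0.4  0.3] j6 -1.62
```

View pics/fin.png

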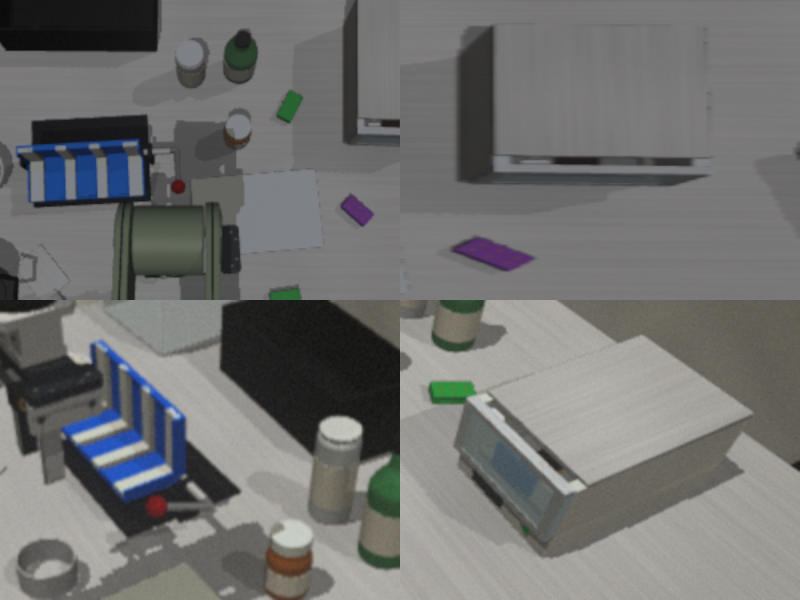

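The last view shows the door shut flush, the shelf home and the tray level and empty, with the bystanders unmoved. I'll check the tray angle by triangulating the knob.

```bash
python3 - <<'E'
from h import *
print(tri((313.41,239.62),(317.45,242.10))); print(tri((313.22,238.72),(318.41,242.76)))
for j in(-.05,0,.05,.1,.15):
    X=fr(T,-.08*np.cos(.4+j),-.168,.055+.08*np.sin(.4+j)); print(j,proj("top",[X])[0].round(2),proj("side",[X])[0].round(2))
it=shot("top"); o=cv2.imread("pics/top0.png")
for n,i in(("o",o),("n",it)):
    h=cv2.cvtColor(i,cv2.COLOR_BGR2HSV); m=cv2.inRange(h,(0,130,40),(8,255,255));m[:220]=0;m[260:]=0;m[:,:300]=0;m[:,330:]=0
    y,x=np.nonzero(m);print(n,len(x),x.min(),x.max(),y.min(),y.max(),(x.min()+x.max())/2,(y.min()+y.max())/2)
    # blue landing-plate top edge row profile
    B=cv2.inRange(h,(100,120,50),(130,255,255)); print([int(np.nonzero(B[190:260,c])[0].min()+190) for c in(215,235,255,275)],[int(np.nonzero(B[190:260,c])[0].max()+190) for c in(215,235,255,275)])
E
```

```text
(array([0.52079501, 0.09941533, 0.09162089]), np.float64(2.4123344276812095e-05))
(array([0.52349404, 0.10005442, 0.08817138]), np.float64(5.528945795400047e-06))
-0.05 [313.83 240.99] [316.91 245.63]
0 [313.73 240.15] [317.43 244.15]
0.05 [313.64 239.22] [318.03 242.67]
0.1 [313.54 238.23] [318.71 241.19]
0.15 [313.43 237.16] [319.45 239.71]
o 67 309 318 236 244 313.5 240.0
[208, 207, 206, 204] [251, 214, 210, 247]
n 53 309 318 235 244 313.5 239.5
[208, 207, 206, 204] [251, 214, 210, 247]
```

```bash
python3 -c "
from plant import manip
print(manip.finish_job(), manip.sense()['time_s'])"
```

```text
the job is handed in; nothing more can be done
the job is handed in; nothing more can be done
```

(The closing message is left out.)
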